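# Hang the food-scrap pail on the dial scale

### The arm

A 6-joint arm with a two-finger parallel gripper is mounted at the origin on the work surface. World frame = base frame: x ahead of the robot, y to its left, z up, the work surface at z = 0. Lengths are in mm, angles in rad, forces in N, time in s.
With the tool pointing down it reaches from about 350 to 975 mm from the base axis. Payload 7.1 kg.
Tool frame: the origin (TCP) lies midway between the tips of the shut fingers; the grasp point (between the pads) lies 19 mm behind it (ctrl.grip_depth is the distance from the TCP to the grasp point, in mm); z points along the fingers, y is the line along which they close (so a half turn about z gives the same grasp; the last joint's range is limited). The gripper opens to 88 mm and grips with 3 to 60 N. Pads are 20 mm wide; open, the fingers measure 115 mm over their backs; the gripper's body (75 mm by 178 mm) begins 61 mm behind the grasp point.
Start: joints at [1.085, 0.423, 1.63, -0, 1.089, -0.019], TCP at [281.237, 558.131, 222.675] pointing down, gripper open.
Joint ranges: [-3, 3], [-0.9, 2.11], [0.09, 2.58], [-1.31, 4.45], [0.11, 2.69], [-2.54, 2.54]. Speed limits (rad/s): [2.39, 2.39, 3.01, 3.14, 3.14, 3.14].

### API

Orientations are given as a rotation vector (axis times angle).
In Python, from workcell import ctrl, cams gives the robot as it stands.
- The arm moves only by the tool move_arm, never from a script. Its argument "steps" is a list of rows, each a list of 3 entries, a list of its own where there are three numbers: the shift along the tool's x, y, z in units of 25 mm (1.0 is 25 mm), then the turn about the tool's z in units of 5 degrees (1.0 is 5 degrees), then the closure, from 0 (fully open) to 1 (shut). A call has 1 to 20 rows; each row shifts and turns the commanded pose from where the row before left it, along the tool's axes as they then stand; what a row does not reach is not made up. A row lasts 1/12 s, in which the tool goes at most 41.7 mm and 7.16 degrees, less where a joint would pass 70% of its speed; a pose out of reach is approached as far as the arm can. A call is refused whole if a number of a shift passes 1 or a number of a turn 1, either way. A call with a gripper value outside its range is refused whole. The fingers move at their own pace and stop on an object; the grip force is fixed at half the most. Time passes only in rows, so rows that do not move let the fingers close. It gives the time, the measured TCP pose, the force, the opening and the grip force at its end, in the units of the state.
- ctrl.get_obs(): the state, without advancing time (a new reading comes with each control period).
- cams.get_image(name): name is "side" or "top"; returns a dict with "image" (400x640x3 uint8, red, green, blue), "camera_matrix" (3x3 intrinsics, pixels), "xyz" and "rotation" of the camera in the world. Camera axes: x right, y down, z forward; pixel columns grow to the right and rows downward; lengths in mm; the calibration is good to about 2 mm. A picture is of the moment at which its call begins. There is no depth.
- ctrl.close_job(): hands the job in; it is judged then, once.
Trained networks look in the newest picture that a camera, given by its name, has taken for a name from the list of things; names that differ only in an ending like _2 or _b are one class to them, and where a whole thing is asked for, a point or a joint stands for the part that bears it (a point fixed in the world has none). Each returns a list of dicts, best first, with "p" (0 to 1); they miss things now and then, are a little off and sometimes report something else, mostly with a low value. They report only what shows in the picture. A call takes as long as a camera call. They do not tell look-alikes from the thing itself.
- cams.boxes_of(camera, thing): "rect" ([centre column, centre row, width, height] in pixels, round what is visible of it).
- cams.cut_out(camera, thing): "pixels" (400x640 bool, what is visible of it) and "rect" ([centre column, centre row, width, height] in pixels, round what is visible of it).
The state is a dict: "t": time; "qpos": joint angles; "qvel": joint speeds; "joint_torque": joint torques, N m; "ee_pos": TCP position; "orientation": TCP orientation; "ft_force": force on the tool from outside, world axes, zero at the start; "moment": the same for the moment, N m; "width": finger opening in mm; "grasp_force": force on a finger pad.
Only numpy, scipy, OpenCV 4.12 (cv2) and the standard library are available. Lean on these libraries where they do the work, as an engineer would, in place of code of your own. Each camera call takes 0.05 s, during which the arm holds its last target. There are 200 camera calls.

### The job

Weigh the day's food scraps: with the lidded pail still standing on the counter, swing its bail up from where it lies flat until it stands upright, then lift the pail by the bail, keeping it level, and hang it by the hump in the middle of the bail on the hook of the hanging dial scale. Lower it gently so that the scale already carries the whole weight, no less and no more, before you let go: the needle must not jump, and the hook must never be pulled down hard. Leave the pail hanging still and free on the hook, and do not knock the scale or disturb the mug, the sauce bottle or the jar.

Things in the scene. Friction and masses are not known exactly. Their poses are not given: they have to be found in the camera images.
- pail: Loose stainless food-scrap pail with a pressed-in domed lid and black knob (all one rigid piece): 140 mm across the rim, 108 mm across the foot, rim 109 mm high, knob top 139 mm. Contents unknown; all together 0.33 to 0.93 kg, centre of mass about 58 mm up on the axis. Origin: centre of the underside; z up; its lying bail points to -x, roughly towards the robot.
- bail (a joint): Angle (rad) of the bail, the pail's swing handle: 0 lying flat over the pail's -x side, 1.571 upright, 3.14 flat on the other side. Slightly stiff pivot (0.015 N m); let go half-way, it falls back. The bail is a U of 8 mm round stainless rod whose straight top bar, parallel to the pivot axis and 108 mm from it, runs from 13 to 50 mm either side of the middle, with a hump between.
- bail_pivot (a point): Middle of the bail's pivot axis: on the pail's axis, 114 mm above its underside. The pivot axis is the pail's y axis, through the two riveted ears. A bar gripped tight cannot turn in the fingers, so turning the bail that way tips the pail; held slackly or pushed up from below it turns freely.
- bail_hump (a point): Inner (pail side) surface of the hump, in the middle of the bail's top bar, where it bends outward 9 mm over a width of 26 mm to sit on a hook. 113 mm from the pivot axis.
- bail_bar_left (a point): Centre line of the bail's straight top bar, 36 mm from the middle towards the pail's +y: a place to grip beside the hump. With the bail flat it is 114 mm above the counter and the bar is 34 mm clear of the rim.
- bail_bar_right (a point): The same on the other side of the hump, 36 mm from the middle towards the pail's -y.
- scale: Stand of the hanging dial scale, fixed on the counter: base plate 240 x 200 x 12 mm (x -50 to +190, y -50 to +150 mm), 25 mm column at x = +145, y = +120 mm, rising to an arm 680 mm high from which the dial hangs straight above the hook. Origin: on the counter straight below the hook; z up; x away from the robot: the hook's mouth opens to -x.
- scale_rod (a joint): How far (m) a load has pulled the scale's 8 mm rod and hook down from the dial: 0 unloaded, stop at 0.055; the needle follows. Spring of 300 N/m (hook's weight tared): 1 kg pulls it 0.0327 down; lightly damped. The dial is 136 mm across, 52 mm deep along the stand's x, its centre 568 mm and its underside 490 mm above the counter.
- hook_seat (a point): Where a bail rests in the hook: top surface of its lowest part, straight below the rod, 295 mm above the counter without load. Long J hook of 7 mm round rod in the stand's x-z plane: from a ring 130 mm above the seat the shank bows out to x = +26 mm (between 25 and 75 mm above the seat), passes under the seat and rises to the tip at -x. Pushed, it swings a little about the ring's y axis.
- hook_tip (a point): Top of the hook's upturned tip, 30 mm above the seat and 26 mm to its -x side. The mouth above it, towards -x, is wide open; between tip and shank the throat is 45 mm clear.
- mug: Bystander: white mug, 80 mm wide, 95 mm high, loose. Origin: centre of its underside.
- sauce: Bystander: amber sauce bottle, 48 mm wide, 150 mm high, loose. Origin: centre of its underside.
- jar: Bystander: glass jar with steel cap, 72 mm wide, 85 mm high, loose. Origin: centre of its underside.
Things that resemble listed ones, but are neither listed nor needed, are in the scene too. There is more than one size of the pail; the job needs the smallest.

How it is judged:
By the outcome, as a careful person would: the job done as asked, in the order asked, and still so for the second after the job is handed in, with the robot touching nothing.
It also fails if it takes over 72 s, if anything falls off the work surface, if the arm or the gripper's body presses on something with over 40 N, if the wrist force passes 120 N, or if a joint passes its speed limit or range.

## Working session

There is one attempt and no reset: what is moved stays moved. The work goes in short steps, Python scripts to look and compute and a tool call to move; the robot and the scene stay as the last step left them, time stands still between calls to the robot, and variables do not carry over. Pictures are saved under pics/ and viewed, at most 10 in all, crops included, and the job is handed in when it is done.

Besides the shell and the picture viewer there is one more tool, called after "Emit:" as a command line: name --argument value ..., lists and objects as JSON in quotes. move_arm: Moves the arm, as the interface text tells. Its arguments: {"type":"object","properties":{"steps":{"type":"array"}},"required":["steps"]}

```bash
mkdir -p pics; ls
cat > h.py <<'E'
import numpy as np, cv2
from workcell import ctrl, cams
def shot(n,f=None):
    d=cams.get_image(n)
    if f: cv2.imwrite('pics/'+f,d['image'][:,:,::-1])
    return d
def proj(d,P):
    p=(np.atleast_2d(P)-d['xyz'])@np.array(d['rotation'])
    q=p@np.array(d['camera_matrix']).T
    return q[:,:2]/q[:,2:]
def ray(d,uv):
    r=np.linalg.inv(d['camera_matrix'])@np.array([uv[0],uv[1],1.]); r=np.array(d['rotation'])@r
    return np.array(d['xyz'],float),r/np.linalg.norm(r)
def atz(d,uv,z):
    o,r=ray(d,uv); return o+r*(z-o[2])/r[2]
def tri(d1,u1,d2,u2):
    o1,r1=ray(d1,u1);o2,r2=ray(d2,u2)
    s=np.linalg.lstsq(np.c_[r1,-r2],o2-o1,rcond=None)[0]
    a=o1+r1*s[0];b=o2+r2*s[1]; return (a+b)/2,np.linalg.norm(a-b)
E
python3 - <<'E'
from h import *
np.set_printoptions(precision=1,suppress=True)
for c in ['side','top']:
    d=shot(c,c+'0.png'); print(c,d['xyz'],np.array(d['rotation']).tolist(),np.array(d['camera_matrix']).tolist())
    for t in ['pail','bail','bail_hump','bail_bar_left','bail_pivot','scale','scale_rod','hook_seat','hook_tip','mug','sauce','jar']:
        print(t,[(np.array(b['rect']).round(1).tolist(),round(float(b['p']),2)) for b in cams.boxes_of(c,t)])
print(ctrl.get_obs())
E
```

```text
pics
side [-620.6  -12.8 1434.7] [-1.7286373903327212, 1.8713509689505967, -0.7451795447780084] [[439.0387287310921, 0.0, 320.09761072459736], [0.0, 439.0387287310921, 199.50570588316427], [0.0, 0.0, 1.0]]
pail [([334.8, 204.2, 42.3, 35.5], 0.82), ([453.9, 221.6, 69.8, 70.4], 0.82), ([247.1, 257.6, 41.9, 61.3], 0.69)]
bail [([444.3, 212.2, 47.8, 48.1], 0.74), ([336.6, 203.1, 40.3, 24.9], 0.44)]
bail_hump [([443.9, 209.2, 41.9, 40.2], 0.72), ([246.1, 244.3, 27.8, 25.8], 0.6), ([338.3, 209.8, 40.2, 15.4], 0.49)]
bail_bar_left [([257.0, 246.1, 14.0, 19.2], 0.73), ([430.8, 215.9, 25.0, 28.1], 0.71), ([339.2, 208.3, 40.1, 24.7], 0.62)]
bail_pivot [([247.0, 258.3, 41.2, 62.0], 0.82), ([333.1, 203.8, 41.8, 35.9], 0.65)]
scale [([228.1, 141.1, 68.6, 170.1], 0.7), ([382.0, 197.8, 9.0, 27.7], 0.17)]
scale_rod [([236.0, 152.4, 6.0, 38.9], 0.5)]
hook_seat [([235.1, 158.7, 7.5, 23.6], 0.51)]
hook_tip [([235.3, 156.2, 7.7, 30.1], 0.46)]
mug [([235.9, 157.9, 5.2, 29.3], 0.31)]
sauce [([379.9, 199.0, 14.2, 27.8], 0.78), ([350.1, 209.6, 12.3, 5.8], 0.2)]
jar [([390.1, 238.8, 18.0, 25.3], 0.69), ([351
[... 775 characters left out ...]
79), ([343.0, 170.4, 34.4, 35.4], 0.77), ([451.6, 201.8, 64.5, 54.3], 0.59)]
scale [([236.2, 126.3, 86.2, 103.0], 0.55)]
scale_rod []
hook_seat []
hook_tip []
mug [([210.8, 208.6, 29.0, 19.2], 0.96), ([391.5, 164.5, 13.3, 16.2], 0.71)]
sauce [([391.0, 163.6, 12.3, 16.9], 0.56)]
jar [([389.5, 211.8, 14.6, 17.2], 0.64)]
{'t': 1.3, 'qpos': array([ 1.1,  0.4,  1.6,  0. ,  1.1, -0. ]), 'qvel': array([-0.,  0.,  0., -0., -0.,  0.]), 'joint_torque': array([  0. , -54.5, -27.4,   0.1,   0. ,   0. ]), 'ee_pos': array([281.2, 558.1, 222.7]), 'orientation': array([-0.7, -3.1,  0. ]), 'ft_force': array([-0.3, -0.1, -0.2]), 'moment': array([ 0., -0.,  0.]), 'grasp_force': 0.0, 'width': 88.06287585376083}
```

Run:
```python
import cv2
s=open('h.py').read().replace("np.array(d['rotation'])","cv2.Rodrigues(np.array(d['rotation'],float))[0]")
open('h.py','w').write(s)
a=cv2.imread('pics/side0.png')[60:310,190:510];cv2.imwrite('pics/side0c.png',cv2.resize(a,None,fx=2.5,fy=2.4,interpolation=cv2.INTER_CUBIC)[:600])
a=cv2.imread('pics/top0.png')[60:310,180:500];cv2.imwrite('pics/top0c.png',cv2.resize(a,None,fx=2.5,fy=2.4,interpolation=cv2.INTER_CUBIC))
```

```text
(no output)
```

View pics/side0c.png

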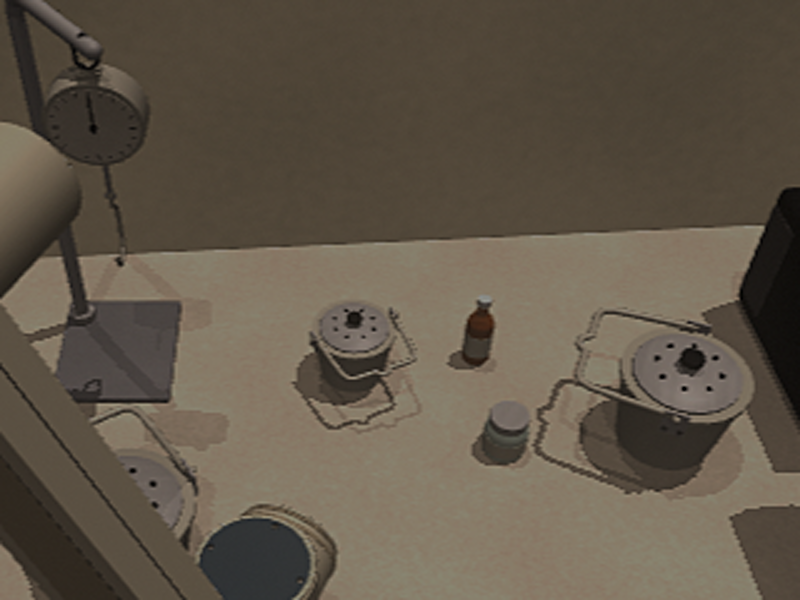

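View pics/top0c.png

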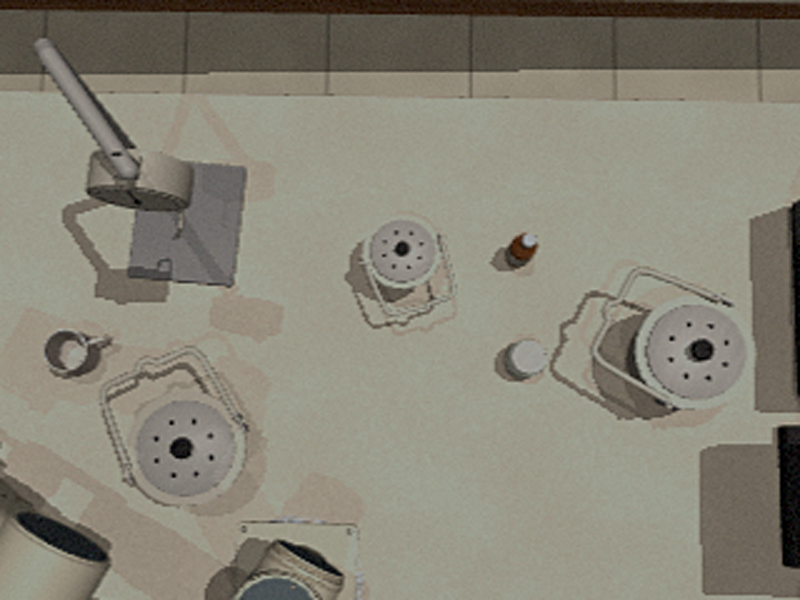

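```bash
cat >> h.py <<'E'
def fr(c,x,y): return (190+x/2.5,60+y/2.4) if c=='side' else (180+x/2.5,60+y/2.4)
def T(p,yaw):
    c,s=np.cos(yaw),np.sin(yaw); M=np.eye(4); M[:2,:2]=[[c,-s],[s,c]]; M[:3,3]=[p[0],p[1],p[2] if len(p)>2 else 0]; return M
def ap(M,P): return np.asarray(P,float)@M[:3,:3].T+M[:3,3]
def bail(th):  # pail frame polyline
    pts=[(0,70),(60,66),(108,50),(108,13),(117,8),(117,-8),(108,-13),(108,-50),(60,-66),(0,-70)]
    return [(-r*np.cos(th),y,114+r*np.sin(th)) for r,y in pts]
a=np.linspace(0,2*np.pi,48)
circ=lambda r,z:np.c_[r*np.cos(a),r*np.sin(a),0*a+z]
hook=lambda s:[(0,0,295-s+130),(26,0,295-s+75),(26,0,295-s+25),(13,0,295-s),(0,0,295-s-3.5),(-15,0,295-s),(-26,0,295-s+30)]
def ov(d,lines,box,f,k=6):
    x0,y0,w,h=box; im=cv2.resize(d['image'][y0:y0+h,x0:x0+w,::-1],None,fx=k,fy=k,interpolation=cv2.INTER_CUBIC)
    im=cv2.convertScaleAbs(im,alpha=1.4)
    for P,col in lines:
        q=((proj(d,P)-[x0,y0]+.5)*k).round().astype(int); cv2.polylines(im,[q],False,col,1)
    return im
E
python3 - <<'E'
from h import *
np.set_printoptions(precision=1,suppress=True)
ds=shot('side');dt=shot('top')
print('knob',tri(dt,fr('top',402,247),ds,fr('side',354,317)), atz(dt,fr('top',402,247),139),atz(ds,fr('side',354,317),139))
for c,d in (('top',dt),('side',ds)):
    for t in ('bail','pail','bail_bar_left'): pass
# rim centers by cut_out
for nm,u in (('bar L',(384,318)),('bar R',(452,292))): print(nm,atz(dt,fr('top',*u),114))
for nm,u in (('bar L',(352,379)),('bar R',(413,359))): print(nm,atz(ds,fr('side',*u),114))
for nm,u in (('-50,-50',(233,286)),('190,-50',(246,168)),('-50,150',(128,276))): print(nm,atz(dt,fr('top',*u),12))
for nm,u in (('-50,-50',(170,401)),('190,-50',(181,302)),('-50,150?',(60,400))): print(nm,atz(ds,fr('side',*u),12))
print('hookbottom',tri(dt,fr('top',180,236),ds,fr('side',121,265)))
for nm,u in (('mug',(72,352)),('sauce',(524,245)),('jar',(524,358))): print(nm,atz(dt,fr('top',*u),90))
E
```

```text
knob (array([ 613.2, -182.1,  131.4]), np.float64(3.221080993504333)) [ 611.9 -180.3  139. ] [ 605.9 -182.7  139. ]
bar L [ 485.1 -151.4  114. ]
bar R [ 535.  -269.6  114. ]
bar L [ 489.8 -168.4  114. ]
bar R [ 526.2 -270.6  114. ]
-50,-50 [555.8 129.4  12. ]
190,-50 [791.3 112.8  12. ]
-50,150 [572.2 326.7  12. ]
-50,-50 [547.9 126.5  12. ]
190,-50 [787.3 109.3  12. ]
-50,150? [563.4 308.3  12. ]
hookbottom (array([592.2, 175. , 297.5]), np.float64(1.219073144673774))
mug [415.2 400.1  90. ]
sauce [ 629.3 -399.1   90. ]
jar [ 418.7 -398.9   90. ]
```

```bash
cat > chk.py <<'E'
from h import *
import sys
def run(pp,pyaw,th,sp,syaw,f,s=0,pz=0,box=None):
    R=[]
    for c in ('top','side'):
        d=shot(c); M=T((*pp,pz),pyaw); S=T(sp,syaw)
        L=[(ap(M,circ(70,109)),(0,255,0)),(ap(M,circ(54,0)),(0,255,0)),(ap(M,bail(th)),(0,0,255)),
           (ap(S,[(-50,150,12),(-50,-50,12),(190,-50,12),(190,150,12)]),(255,255,0)),(ap(S,hook(s)),(255,0,255))]
        bs=box or {'top':[(312,148,60,50),(225,118,60,66)],'side':[(305,175,60,60),(208,120,60,80)]}
        for b in bs[c]: R.append(cv2.resize(ov(d,L,b,f),(390,295)))
    cv2.imwrite('pics/'+f,np.vstack([np.hstack(R[:2]),np.hstack(R[2:])]))
E
python3 -c "
from chk import *
run((610,-181.5),.34,0,(606,174.5),-.07,'ov1.png')"
```

```text
(no output)
```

View pics/ov1.png

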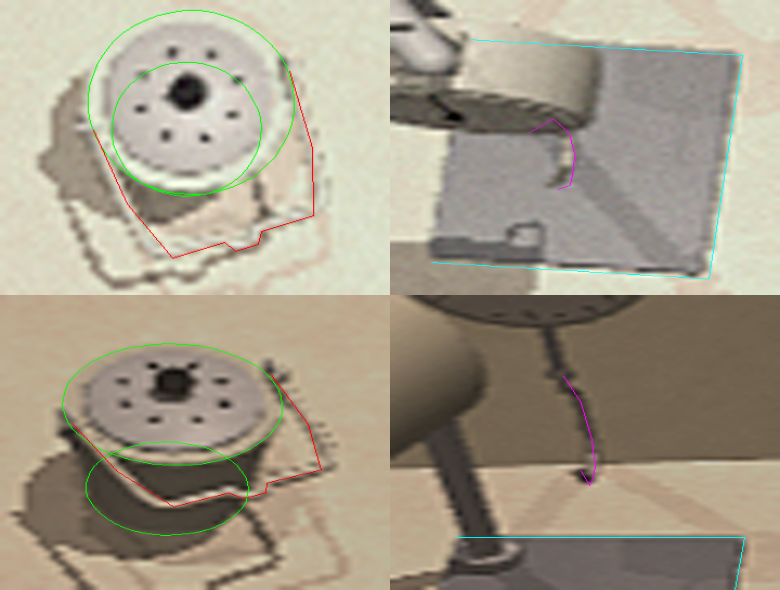

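Run:
```python
from h import *
R=[]
for c in('top','side'):
    d=shot(c); P=[(281.2,558.1,z) for z in range(222,623,50)]
    q=proj(d,P); print(c,q.round().tolist())
    im=cv2.convertScaleAbs(d['image'][:,:,::-1],alpha=1.5)
    for p in q:
        if abs(p).max()<700: cv2.circle(im,tuple(int(v) for v in p),2,(0,0,255),-1)
    R.append(im[:,:320])
im=np.hstack(R); cv2.imwrite('pics/arm.png',cv2.resize(im,(800,500)))
```

```text
top [[159.0, 236.0], [153.0, 236.0], [148.0, 235.0], [142.0, 235.0], [135.0, 235.0], [128.0, 234.0], [121.0, 234.0], [112.0, 234.0], [104.0, 233.0]]
side [[121.0, 257.0], [116.0, 248.0], [111.0, 238.0], [105.0, 228.0], [100.0, 218.0], [94.0, 207.0], [87.0, 195.0], [80.0, 182.0], [73.0, 169.0]]
```

View pics/arm.png

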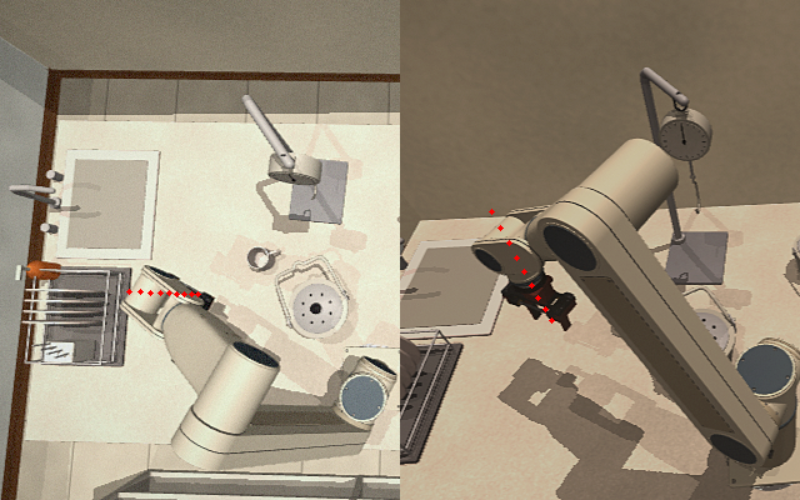

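```bash
cat >> h.py <<'E'
import json,os
from scipy.spatial.transform import Rotation as Ro
def st(log=True):
    o=ctrl.get_obs()
    if log: open('log.jsonl','a').write(json.dumps([list(map(float,o[k])) for k in('qpos','ee_pos','orientation')])+'\n')
    return o
def to(target,dyaw=0,o=None):
    o=o or st(); R=Ro.from_rotvec(o['orientation']); return (R.inv().apply(np.array(target)-o['ee_pos'])/25).round(2)
E
python3 - <<'E'
from h import *
o=st(); R=Ro.from_rotvec(o['orientation']).as_matrix(); print(R.round(3),o['qpos'].round(4)); print(to((281,558,380)),to((420,290,380)))
E
```

```text
[[-0.893  0.45   0.   ]
 [ 0.45   0.893 -0.   ]
 [-0.    -0.    -1.   ]] [ 1.085   0.4231  1.63   -0.      1.0886 -0.019 ]
[ 0.01 -0.01 -6.29] [-9.78 -7.08 -6.29]
```

Emit:
move_arm --steps '[[[0,0,-1],0,0],[[0,0,-1],0,0],[[0,0,-1],0,0],[[0,0,-1],0,0],[[0,0,-1],0,0],[[0,0,-1],0,0]]'

```text
t: 2.1
ee_pos: [281.1, 558.0, 373.9]
orientation: [-0.727, -3.056, 0.0]
ft_force: [0.3, 0.2, 0.6]
width: 88.1
grasp_force: 0.0
```

Run:
```python
from h import *
o=st(); print(o['ee_pos'],o['qpos'].round(4)); print(to((430,220,375)),to((480,-110,375)))
```

```text
[281.10626327 557.97563767 373.93595549] [ 1.085   0.294   1.467   0.      1.3807 -0.019 ]
[-11.4   -9.39  -0.04] [-19.13 -20.28  -0.04]
```

Emit:
move_arm --steps '[[[-0.95,-0.78,0],0,0],[[-0.95,-0.78,0],0,0],[[-0.95,-0.78,0],0,0],[[-0.95,-0.78,0],0,0],[[-0.95,-0.78,0],0,0],[[-0.95,-0.78,0],0,0],[[-0.95,-0.78,0],0,0],[[-0.95,-0.78,0],0,0],[[-0.95,-0.78,0],0,0],[[-0.95,-0.78,0],0,0],[[-0.95,-0.78,0],0,0],[[-0.95,-0.78,0],0,0]]'

```text
t: 3.1
ee_pos: [430.7, 219.5, 372.9]
orientation: [0.726, 3.056, 0.001]
ft_force: [0.8, -0.3, 0.3]
width: 88.0
grasp_force: 0.0
```

Run:
```python
from h import *
o=st(); print(o['ee_pos'],o['qpos'].round(4)); print(to((500,-160,350)))
```

```text
[430.73797031 219.48894169 372.88273273] [ 0.4466  0.0555  1.7588  0.      1.3268 -0.6575]
[ -9.3  -12.31   0.91]
```

Emit:
move_arm --steps '[[[-0.66,-0.88,0.06],0,0],[[-0.66,-0.88,0.06],0,0],[[-0.66,-0.88,0.06],0,0],[[-0.66,-0.88,0.06],0,0],[[-0.66,-0.88,0.06],0,0],[[-0.66,-0.88,0.06],0,0],[[-0.66,-0.88,0.06],0,0],[[-0.66,-0.88,0.06],0,0],[[-0.66,-0.88,0.06],0,0],[[-0.66,-0.88,0.06],0,0],[[-0.66,-0.88,0.06],0,0],[[-0.66,-0.88,0.06],0,0],[[-0.66,-0.88,0.06],0,0],[[-0.66,-0.88,0.06],0,0]]'

```text
t: 4.27
ee_pos: [498.1, -159.5, 351.7]
orientation: [0.727, 3.056, 0.0]
ft_force: [1.0, 0.3, 0.8]
width: 87.6
grasp_force: 0.0
```

Run:
```python
from h import *
from scipy.optimize import least_squares
o=st()
D=[json.loads(l) for l in open('log.jsonl')]
Q=np.array([d[0] for d in D]);P=np.array([d[1] for d in D])
r=np.hypot(P[:,0],P[:,1]); off=r*np.sin(np.arctan2(P[:,1],P[:,0])-Q[:,0]);print('lat',off)
rr=np.sqrt(r**2-off**2)
print(np.c_[rr,P[:,2],Q[:,1:3],Q[:,1]+Q[:,2]+Q[:,4]].round(4))
# r=a+L1 s2 + b cos.. : regress linear: r = a + L1 sin q2 + L2 sin(q23)+ e cos(q23); z = d + L1 cos q2 + L2 cos(q23) - e sin(q23)
q2=Q[:,1];q=q2+Q[:,2];o1=np.ones(len(q));z0=0*o1
A=np.r_[np.c_[o1*0,np.sin(q2),np.sin(q)],np.c_[o1,np.cos(q2),np.cos(q)]]
s=np.linalg.lstsq(A,np.r_[rr,P[:,2]],rcond=None);print('d-Lt,L1,L2 (no a)',s[0],s[1],s[3])
d=shot('top');d2=shot('side')
p=o['ee_pos'];R=[]
for k,dd in(('top',d),('side',d2)):
    im=cv2.convertScaleAbs(dd['image'][:,:,::-1],alpha=1.5)
    qq=proj(dd,[(p[0],p[1],p[2]+h) for h in range(0,401,50)]);c=qq[4].astype(int);print(k,qq.round().tolist())
    x0=int(np.clip(c[0]-110,0,420));y0=int(np.clip(c[1]-130,0,130))
    im=cv2.resize(im[y0:y0+270,x0:x0+220],None,fx=1.8,fy=2*.9*1.2)
    for u in qq: cv2.circle(im,(int((u[0]-x0)*1.8),int((u[1]-y0)*2.16)),2,(0,0,255),-1)
    R.append(im)
cv2.imwrite('pics/arm2.png',np.hstack(R));print(R[0].shape)
```

```text
lat [11.88722219 11.88722219 11.88722219 11.91234487 11.91234487 11.91234487
 11.90400778 11.90400778 11.9162376 ]
[[6.248297e+02 2.226387e+02 4.231000e-01 1.630000e+00 3.141700e+00]
 [6.248297e+02 2.226387e+02 4.231000e-01 1.630000e+00 3.141700e+00]
 [6.248297e+02 2.226387e+02 4.231000e-01 1.630000e+00 3.141700e+00]
 [6.246724e+02 3.739360e+02 2.940000e-01 1.467000e+00 3.141600e+00]
 [6.246724e+02 3.739360e+02 2.940000e-01 1.467000e+00 3.141600e+00]
 [6.246724e+02 3.739360e+02 2.940000e-01 1.467000e+00 3.141600e+00]
 [4.832897e+02 3.728827e+02 5.550000e-02 1.758800e+00 3.141100e+00]
 [4.832897e+02 3.728827e+02 5.550000e-02 1.758800e+00 3.141100e+00]
 [5.229022e+02 3.517484e+02 1.395000e-01 1.711700e+00 3.141300e+00]]
d-Lt,L1,L2 (no a) [-29.27876441 516.27022137 473.28056529] [510.29171254] [4.2577763  2.96334138 0.29991474]
top [[337.0, 181.0], [337.0, 179.0], [337.0, 177.0], [338.0, 174.0], [338.0, 172.0], [338.0, 169.0], [339.0, 166.0], [339.0, 162.0], [340.0, 159.0]]
side [[330.0, 173.0], [331.0, 163.0], [331.0, 152.0], [332.0, 140.0], [332.0, 128.0], [333.0, 115.0], [333.0, 102.0], [334.0, 88.0], [335.0, 73.0]]
(583, 396, 3)
```

View pics/arm2.png

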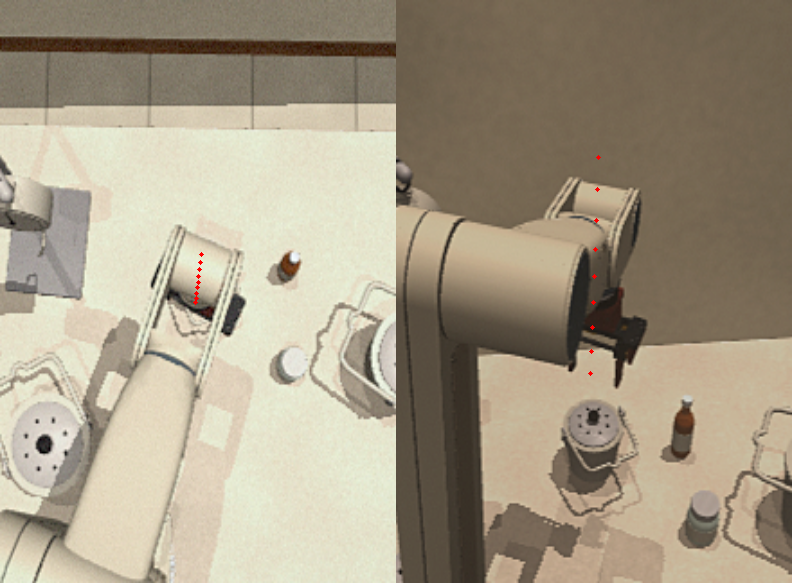

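Run:
```python
from h import *
d=shot('side');t=shot('top')
print('wall base side',atz(d,fr('side',250,247),0),atz(d,fr('side',600,232),0)); print('top rows',atz(t,fr('top',400,97),0),atz(t,fr('top',400,72),0),atz(t,fr('top',400,15),0))
o=st(); print(to((500,0,600)))
```

```text
wall base side [944.47472216 -21.16251599   0.        ] [ 942.15050921 -707.8984676     0.        ]
top rows [ 944.63576684 -176.34210927    0.        ] [ 996.51171493 -175.61033668    0.        ] [1116.05565706 -173.92402571    0.        ]
[ 2.79  5.69 -9.94]
```

Emit:
move_arm --steps '[[[0.32,0.43,-0.83],0,0],[[0.32,0.43,-0.83],0,0],[[0.32,0.43,-0.83],0,0],[[0.32,0.43,-0.83],0,0],[[0.32,0.43,-0.83],0,0],[[0.32,0.43,-0.83],0,0],[[0.32,0.43,-0.83],0,0],[[0.32,0.43,-0.83],0,0],[[0.32,0.43,-0.83],0,0],[[0.32,0.43,-0.83],0,0],[[0.32,0.43,-0.83],0,0],[[0.32,0.43,-0.83],0,0],[[0,0,-1],0,0],[[0,0,-1],0,0],[[0,0,-1],0,0],[[0,0,-1],0,0],[[0,0,-1],0,0],[[0,0,-1],0,0]]'

```text
t: 5.97
ee_pos: [469.4, 1.6, 752.2]
orientation: [0.724, 3.057, 0.001]
ft_force: [0.1, 0.4, -1.0]
width: 87.6
grasp_force: 0.0
```

Run:
```python
from h import *
o=st(); print(o['ee_pos'],o['qpos'].round(4),o['orientation'])
D=[json.loads(l) for l in open('log.jsonl')]
Q=np.array([d[0] for d in D]);P=np.array([d[1] for d in D])
rr=np.sqrt(P[:,0]**2+P[:,1]**2-11.9**2)
q2=Q[:,1];q=q2+Q[:,2];o1=np.ones(len(q));z=0*o1
A=np.r_[np.c_[o1,z,np.sin(q2),np.cos(q2),np.sin(q),np.cos(q)],np.c_[z,o1,np.cos(q2),-np.sin(q2),np.cos(q),-np.sin(q)]]
s=np.linalg.lstsq(A,np.r_[rr,P[:,2]],rcond=None);print('a,d-Lt,L1,e1,L2,e2',s[0],s[1],s[3])
```

```text
[469.39276254   1.57077713 752.17151282] [-2.2200e-02  2.6400e-02  9.9630e-01  3.0000e-04  2.1184e+00 -1.1279e+00] [7.23655922e-01 3.05669596e+00 5.52433817e-04]
a,d-Lt,L1,e1,L2,e2 [3.61395211e-02 3.02278376e+00 5.62952112e+02 4.86523144e-02
 4.84881080e+02 7.76251944e+01] [0.13684348] [5.95763551 5.95763551 0.63831008 0.63831008 0.31486402 0.31486402]
```

Emit:
move_arm --steps '[[[0,0,-1],0,0],[[0,0,-1],0,0],[[0,0,-1],0,0],[[0,0,-1],0,0],[[0,0,-1],0,0],[[0,0,-1],0,0],[[-0.89,0.45,0],0,0],[[-0.89,0.45,0],0,0],[[-0.89,0.45,0],0,0],[[-0.89,0.45,0],0,0],[[-0.89,0.45,0],0,0],[[-0.89,0.45,0],0,0],[[-0.89,0.45,0],0,0]]'

```text
t: 7.05
ee_pos: [614.7, 1.1, 856.4]
orientation: [0.719, 3.028, 0.011]
ft_force: [1.1, -0.6, 0.2]
width: 87.9
grasp_force: 0.0
```

Run:
```python
from h import *
o=st(); print(o['ee_pos'],o['qpos'].round(4)); print(Ro.from_rotvec(o['orientation']).as_matrix().round(3))
```

```text
[614.7254081    1.09422677 856.43114767] [-1.7900e-02  5.0290e-01  8.6100e-02  1.0000e-03  2.5222e+00 -1.1218e+00]
[[-0.893  0.449  0.03 ]
 [ 0.449  0.893  0.   ]
 [-0.027  0.014 -1.   ]]
```

Emit:
move_arm --steps '[[[-0.89,0.45,-1],0,0],[[-0.89,0.45,-1],0,0],[[-0.89,0.45,-1],0,0],[[-0.89,0.45,-1],0,0],[[-0.89,0.45,-1],0,0],[[-0.89,0.45,-1],0,0]]'

```text
t: 7.55
ee_pos: [643.7, 0.5, 860.1]
orientation: [0.698, 2.933, 0.045]
ft_force: [0.5, 0.1, 0.3]
width: 87.7
grasp_force: 0.0
```

Run:
```python
from h import *
o=st(); print(o['ee_pos'],o['qpos'].round(4)); print(Ro.from_rotvec(o['orientation']).as_matrix().round(3))
```

```text
[6.43690615e+02 5.47593061e-01 8.60131319e+02] [-0.0188  0.5008  0.0861  0.0038  2.4247 -1.1197]
[[-0.885  0.446  0.13 ]
 [ 0.45   0.893  0.   ]
 [-0.116  0.058 -0.992]]
```

Emit:
move_arm --steps '[[[-0.89,0.45,-0.6],0,0],[[-0.89,0.45,-0.6],0,0],[[-0.89,0.45,-0.6],0,0],[[-0.89,0.45,-0.6],0,0],[[-0.89,0.45,-0.6],0,0],[[-0.89,0.45,-0.6],0,0],[[-0.89,0.45,-0.6],0,0],[[-0.89,0.45,-0.6],0,0],[[-0.89,0.45,-0.6],0,0],[[-0.89,0.45,-0.6],0,0],[[-0.89,0.45,-0.6],0,0],[[-0.89,0.45,-0.6],0,0],[[-0.89,0.45,-0.6],0,0],[[-0.89,0.45,-0.6],0,0]]'

```text
t: 8.72
ee_pos: [732.0, 0.8, 858.7]
orientation: [0.648, 2.727, 0.114]
ft_force: [-0.5, -0.1, -0.2]
width: 87.8
grasp_force: 0.0
```

Run:
```python
from h import *
o=st(); print(o['ee_pos'],o['qpos'].round(4)); print(Ro.from_rotvec(o['orientation']).as_matrix().round(3))
```

```text
[7.32015668e+02 8.02786749e-01 8.58686082e+02] [-0.0178  0.5282  0.0871  0.0077  2.1806 -1.1163]
[[-0.84   0.423  0.339]
 [ 0.45   0.893  0.   ]
 [-0.303  0.153 -0.941]]
```

Emit:
move_arm --steps '[[[-0.89,0.45,-0.95],0,0],[[-0.89,0.45,-0.95],0,0],[[-0.89,0.45,-0.95],0,0],[[-0.89,0.45,-0.95],0,0],[[-0.89,0.45,-0.95],0,0],[[-0.89,0.45,-0.95],0,0],[[-0.89,0.45,-0.95],0,0],[[-0.89,0.45,-0.95],0,0],[[-0.89,0.45,-0.7],0,0],[[-0.89,0.45,-0.7],0,0],[[-0.89,0.45,-0.7],0,0],[[-0.89,0.45,-0.7],0,0],[[-0.89,0.45,-0.7],0,0],[[-0.89,0.45,-0.7],0,0],[[-0.89,0.45,-0.7],0,0],[[-0.89,0.45,-0.7],0,0],[[-0.89,0.45,-0.7],0,0],[[-0.89,0.45,-0.7],0,0]]'

```text
t: 10.22
ee_pos: [696.3, 0.9, 993.2]
orientation: [0.569, 2.396, 0.206]
ft_force: [-0.2, 0.8, -0.3]
width: 88.3
grasp_force: 0.0
```

Run:
```python
from h import *
o=st(); print(o['ee_pos'],o['qpos'].round(4)); print(Ro.from_rotvec(o['orientation']).as_matrix().round(3))
```

```text
[6.96270479e+02 8.90732694e-01 9.93151219e+02] [-0.0225  0.3829  0.087   0.0164  1.9818 -1.1146]
[[-0.689  0.347  0.636]
 [ 0.45   0.893  0.001]
 [-0.568  0.287 -0.771]]
```

Emit:
move_arm --steps '[[[-0.89,0.45,-0.5],0,0],[[-0.89,0.45,-0.5],0,0],[[-0.89,0.45,-0.5],0,0],[[-0.89,0.45,-0.5],0,0],[[-0.89,0.45,-0.5],0,0],[[-0.89,0.45,-0.5],0,0],[[-0.89,0.45,-0.4],0,0],[[-0.89,0.45,-0.4],0,0],[[-0.89,0.45,-0.4],0,0],[[-0.89,0.45,-0.4],0,0],[[-0.89,0.45,-0.4],0,0],[[-0.89,0.45,-0.4],0,0],[[-0.89,0.45,-0.3],0,0],[[-0.89,0.45,-0.3],0,0],[[-0.89,0.45,-0.3],0,0],[[-0.89,0.45,-0.3],0,0],[[-0.89,0.45,-0.3],0,0],[[-0.89,0.45,-0.3],0,0]]'

```text
t: 11.72
ee_pos: [694.2, 0.9, 1096.5]
orientation: [0.499, 2.098, 0.273]
ft_force: [-0.1, -0.8, -1.0]
width: 88.0
grasp_force: 0.0
```

Run:
```python
from h import *
o=st(); print(o['ee_pos'],o['qpos'].round(4)); R=Ro.from_rotvec(o['orientation']).as_matrix();print(R.round(3))
for t in (np.arctan2(R[0,2],-R[2,2]),1.0,1.1):
  z=np.array([np.sin(t),0,-np.cos(t)]);yw=.36;b=np.array([-np.sin(yw),np.cos(yw),0]);y=np.cross(z,b);y/=np.linalg.norm(y)
  yt=R.T@y; print(t,y,yt,np.degrees(np.arctan2(-yt[0],yt[1])))
```

```text
[6.94160692e+02 9.47254764e-01 1.09650605e+03] [-0.0259  0.3132  0.0872  0.0231  1.7438 -1.1136]
[[-0.485  0.244  0.84 ]
 [ 0.45   0.893  0.001]
 [-0.75   0.379 -0.542]]
0.9975288405579145 [0.53141871 0.20002752 0.82315439] [-7.84647303e-01  6.19942394e-01  1.93170485e-04] 51.688071235393835
1.0 [0.52946395 0.19929174 0.82459125] [-0.78510887  0.61935377 -0.00222912] 51.7309289839851
1.1 [0.44712598 0.1682995  0.8784951 ] [-0.79958752  0.59205177 -0.10067024] 53.4820327483744
```

```bash
cat > kin.py <<'E'
from h import *
from scipy.optimize import least_squares
LO=np.array([-3,-.9,.09,-1.31,.11,-2.54]);HI=np.array([3,2.11,2.58,4.45,2.69,2.54])
PR=[268.,265.,11.9,0.,1,1]
def fk(q,pr=None,link=False):
    d,Lt,lat,c,s4,s6=pr if pr is not None else PR
    q23=q[1]+q[2]; Y=lambda a:Ro.from_rotvec([0,a,0]); Z=lambda a:Ro.from_rotvec([0,0,a])
    R1=Z(q[0]); w=R1.apply([563*np.sin(q[1])+485*np.sin(q23)+77.6*np.cos(q23),lat,d+563*np.cos(q[1])+485*np.cos(q23)-77.6*np.sin(q23)])
    R=R1*Y(q23)*Z(s4*q[3])*Y(q[4])*Z(s6*q[5]+c)
    return w+R.apply([0,0,Lt]),R,w
def fit():
    D=[json.loads(l) for l in open('log.jsonl')]; best=None
    for s4 in(1,-1):
        for s6 in(1,-1):
            for c in(0,np.pi/2,np.pi,-np.pi/2):
                def f(x):
                    e=[]
                    for q,p,o in D:
                        P,R,_=fk(np.array(q),[x[0],x[1],x[2],x[3],s4,s6]); e+=list((P-p)/1.)+list((R.inv()*Ro.from_rotvec(o)).as_rotvec()*300)
                    return e
                r=least_squares(f,[268,265,11.9,c])
                if best is None or r.cost<best[0]: best=(r.cost,[*r.x,s4,s6])
    return best
def ik(p,R,q0):
    f=lambda q:np.r_[(fk(q)[0]-p)/100,(fk(q)[1].inv()*R).as_rotvec()*3,(q-q0)*1e-3]
    r=least_squares(f,np.clip(q0,LO+1e-3,HI-1e-3),bounds=(LO,HI)); return r.x,np.abs(r.fun[:6]).max()
E
python3 - <<'E'
import kin; b=kin.fit(); print(b)
s=open('kin.py').read().replace("PR=[268.,265.,11.9,0.,1,1]","PR=%r"%[float(v) for v in b[1]]); open('kin.py','w').write(s)
E
cat > plan.py <<'E'
from kin import *
import sys
np.set_printoptions(precision=2,suppress=True)
YAW=.36;C=np.array([610,-181.5,0.]);d=37
b=np.array([-np.sin(YAW),np.cos(YAW),0]);n=np.array([np.cos(YAW),np.sin(YAW),0])
def tool(t,az=0):
    z=np.array([np.sin(t)*np.cos(az),np.sin(t)*np.sin(az),-np.cos(t)]);y=np.cross(z,b);y/=np.linalg.norm(y); return Ro.from_matrix(np.c_[np.cross(y,z),y,z])
def bar(th,pz=0): return C+d*b-n*108*np.cos(th)+[0,0,114+108*np.sin(th)+pz]
H=np.array([607,177.5,0])
if __name__=='__main__':
  for t in(.3,.42,.55,.7,.85,.9975):
    R=tool(t);g=R.apply([0,0,19]); 
    path=[bar(0)+[-40,0,60],bar(0),bar(.8),bar(1.57),bar(1.57,150),np.array([450,0,400.]),H+d*b+[-60,0,340],H+d*b+[0,0,340],H+d*b+[0,0,275]]
    for q0 in([-.3,.3,2.2,.5,.4,-1],[-.3,.3,2.4,2.3,.6,1.]):
        best=None
        q=np.array(q0,float);out=[]
        for k in range(3): q,_=ik(path[0]+g,R,q)
        for p in path:
            q,e=ik(p+g,R,q); out.append((round(float(e),3),q[3].round(2),q[4].round(2),q[5].round(2),q[2].round(2)))
        print(t,[tuple(map(float,o)) for o in out])
E
python3 plan.py
```

```text
(np.float64(0.06514275426684978), [np.float64(312.3841427572033), np.float64(309.45297198859777), np.float64(11.900540512779738), np.float64(1.5707963267945406), 1, 1])
0.3 [(0.0, 0.29, 0.51, -1.08, 2.14), (0.0, 0.35, 0.38, -1.11, 2.1), (0.0, 0.21, 0.57, -0.91, 2.01), (0.0, 0.14, 0.67, -0.75, 1.86), (0.0, 0.11, 0.98, -0.69, 1.71), (0.0, 0.01, 1.03, -0.38, 1.97), (0.0, -0.15, 0.92, 0.15, 1.82), (0.0, -0.13, 0.93, 0.09, 1.71), (0.0, -0.15, 0.8, 0.12, 1.78)]
0.3 [(0.772, 3.02, 0.11, 2.54, 2.37), (0.647, 3.05, 0.11, 2.54, 2.28), (0.811, 3.09, 0.11, 2.54, 2.28), (0.875, 3.17, 0.11, 2.54, 2.2), (1.361, 3.18, 0.11, 2.54, 2.22), (1.463, 4.45, 0.11, 1.51, 2.44), (1.5, 4.45, 0.11, 1.81, 2.25), (1.555, 4.45, 0.11, 1.78, 2.16), (1.312, 4.45, 0.11, 1.79, 2.15)]
0.42 [(0.0, 0.57, 0.39, -1.36, 2.21), (0.0, 0.79, 0.27, -1.54, 2.16), (0.0, 0.41, 0.43, -1.11, 2.08), (0.0, 0.27, 0.51, -0.86, 1.94), (0.0, 0.17, 0.84, -0.74, 1.79), (0.0, 0.02, 0.9, -0.38, 2.04), (0.0, -0.25, 0.79, 0.26, 1.89), (0.0, -0.22, 0.79, 0.19, 1.79), (0.0, -0.26, 0.66, 0.24, 1.85)]
0.42 [(0.696, 3.06, 0.11, 2.54, 2.37), (0.57, 3.
[... 1944 characters left out ...]
2, 4.45, 0.36, 1.91, 2.24), (0.366, 4.45, 0.31, 1.87, 2.14), (0.147, 4.45, 0.35, 1.91, 2.13)]
0.9975 [(0.37, 1.76, 0.63, -2.54, 2.35), (0.512, 1.8, 0.6, -2.54, 2.25), (0.29, 1.89, 0.55, -2.54, 2.27), (0.197, 2.02, 0.46, -2.54, 2.18), (0.0, 1.58, 0.35, -2.02, 2.13), (0.0, 0.39, 0.13, -0.62, 2.38), (0.255, -1.31, 0.48, 1.46, 2.15), (0.248, -1.31, 0.41, 1.41, 2.05), (0.479, -1.31, 0.39, 1.44, 2.05)]
0.9975 [(0.555, 2.48, 1.35, 2.54, 2.58), (0.625, 2.59, 1.33, 2.54, 2.49), (0.68, 3.33, 0.41, 2.54, 2.34), (0.566, 3.4, 0.29, 2.54, 2.21), (0.602, 3.42, 0.11, 2.54, 2.18), (0.189, 4.45, 0.11, 1.66, 2.43), (0.103, 4.45, 0.49, 1.99, 2.24), (0.076, 4.45, 0.43, 1.94, 2.13), (0.0, 4.24, 0.48, 2.19, 2.16)]
```

```bash
cat > sim.py <<'E'
from kin import *
def step(q,sh,turn=0):
    p,R,_=fk(q); P=p+R.apply(np.array(sh)*25); RR=R*Ro.from_rotvec([0,0,np.radians(5*turn)])
    f=lambda x:np.r_[(fk(x)[0]-P),(fk(x)[1].inv()*RR).as_rotvec()*600,(x-q)*.5]/10
    lo=np.maximum(LO,q-.15);hi=np.minimum(HI,q+.15); x0=np.clip(q,lo+1e-4,hi-1e-4)
    return least_squares(f,x0,bounds=(lo,hi),max_nfev=30).x
def world(q,v): return fk(q)[1].inv().apply(np.array(v))/25
def go(q,T):
    for i in range(80):
        p=fk(q)[0];v=np.array(T)-p;n=np.abs(world(q,v)).max()
        if n<.05: break
        q=step(q,world(q,v)/max(1,n))
    return q,i
def info(q):
    p,R,w=fk(q);z=R.as_matrix()[:,2]; return p.round(0),'t',round(float(np.arccos(-z[2])),3),'az',round(float(np.arctan2(z[1],z[0])),3),'q',q.round(2)
E
python3 - <<'E'
from sim import *
np.set_printoptions(precision=2,suppress=True)
o=st();q=np.array(o['qpos']);q=np.clip(q,LO+1e-4,HI-1e-4)
for i in range(11): q=step(q,[0,0,0],.94)
print(info(q)); qt=q
for y in (60,120):
    q,n=go(qt,(560,y,560));print(n,info(q))
    q,n=go(q,(480,y,340));print(n,info(q)); qa=q
    for v in((-25,0,0),(0,0,-20),(-18,0,-18)):
        q=qa
        for k in range(30):
            q=step(q,world(q,v))
            if k%10==9: print(y,v,k,info(q))
E
```

```text
(array([ 695.,    1., 1095.]), 't', 0.995, 'az', 0.001, 'q', array([-0.03,  0.31,  0.09,  0.02,  1.74, -0.21]))
21 (array([560.,  60., 560.]), 't', 0.977, 'az', 0.001, 'q', array([ 0.16, -0.3 ,  1.95, -0.25,  0.53,  0.11]))
12 (array([480.,  60., 341.]), 't', 0.941, 'az', 0.025, 'q', array([ 0.18, -0.21,  2.39, -1.31,  0.13,  1.21]))
60 (-25, 0, 0) 9 (array([254.,  47., 346.]), 't', 0.926, 'az', 0.042, 'q', array([ 1.06, -0.89,  2.58, -0.9 ,  1.06,  1.14]))
60 (-25, 0, 0) 19 (array([121.,  69., 344.]), 't', 0.863, 'az', 0.023, 'q', array([ 2.54, -0.55,  2.49, -0.49,  1.92,  2.33]))
60 (-25, 0, 0) 29 (array([-103.,  119.,  362.]), 't', 0.842, 'az', -0.017, 'q', array([ 2.75, -0.05,  2.14, -0.29,  1.85,  2.54]))
60 (0, 0, -20) 9 (array([462.,  59., 262.]), 't', 0.782, 'az', 0.021, 'q', array([ 0.17, -0.08,  2.42, -1.31,  0.11,  1.22]))
60 (0, 0, -20) 19 (array([463.,  65., 185.]), 't', 0.621, 'az', 0.001, 'q', array([ 0.18,  0.11,  2.39, -1.31,  0.11,  1.25]))
60 (0, 0, -20) 29 (array([489.,  77.,  94.]), 't', 0.463, 'az', -0.041, 'q', array([ 0.2 ,  0.37,  2.29, -1.31,  0.11,  1.28]))
[... 1071 characters left out ...]
q', array([ 0.37, -0.02,  2.37, -1.31,  0.25,  1.37]))
120 (0, 0, -20) 19 (array([482., 118., 167.]), 't', 0.593, 'az', 0.01, 'q', array([ 0.33,  0.2 ,  2.32, -1.31,  0.18,  1.37]))
120 (0, 0, -20) 29 (array([513., 130.,  60.]), 't', 0.437, 'az', -0.013, 'q', array([ 0.3 ,  0.48,  2.21, -1.31,  0.14,  1.38]))
120 (-18, 0, -18) 9 (array([302., 144., 247.]), 't', 0.82, 'az', -0.027, 'q', array([ 1.03, -0.19,  2.58, -1.26,  0.73,  1.82]))
120 (-18, 0, -18) 19 (array([132., 205., 129.]), 't', 0.774, 'az', -0.119, 'q', array([ 1.87,  0.36,  2.53, -0.95,  0.9 ,  2.54]))
120 (-18, 0, -18) 29 (array([-53., 243.,  13.]), 't', 0.733, 'az', -0.24, 'q', array([ 2.26,  0.72,  2.23, -0.55,  0.89,  2.54]))
```

Emit:
move_arm --steps '[[[0,0,0],0.94,0],[[0,0,0],0.94,0],[[0,0,0],0.94,0],[[0,0,0],0.94,0],[[0,0,0],0.94,0],[[0,0,0],0.94,0],[[0,0,0],0.94,0],[[0,0,0],0.94,0],[[0,0,0],0.94,0],[[0,0,0],0.94,0],[[0,0,0],0.94,0]]'

```text
t: 12.63
ee_pos: [693.9, 0.9, 1096.5]
orientation: [1.429, 1.743, 0.779]
ft_force: [0.0, 0.1, -0.4]
width: 88.0
grasp_force: 0.0
```

```bash
cat > now.py <<'E'
from sim import *
import sys
np.set_printoptions(precision=2,suppress=True)
o=st(); q=np.clip(np.array(o['qpos']),LO+1e-4,HI-1e-4)
R=Ro.from_rotvec(o['orientation']).as_matrix();z=R[:,2]
print('t',o['t'],'p',o['ee_pos'],'tilt',np.arccos(-z[2]),'az',np.arctan2(z[1],z[0]),'q',o['qpos'],'F',o['ft_force'],'w',o['width'],o['grasp_force'])
print('y_t',R[:,1],'x_t',R[:,0])
E
python3 - <<'E'
from now import *
for y in (20,40):
    q1,n=go(q,(560,y,560));print(n,info(q1),world(q,np.array([560,y,560])-o['ee_pos']))
    q1,n=go(q1,(490,y,340));print(n,info(q1)); 
    for k in range(28):
        q1=step(q1,world(q1,(0,0,-20)))
        if k%9==0: print(info(q1),world(q1,(0,0,-20)))
    print(info(q1))
E
```

```text
t 12.6333 p [ 693.9     0.94 1096.52] tilt 0.9971751201884995 az 0.001125785063574316 q [-0.03  0.31  0.09  0.02  1.74 -0.21] F [ 0.01  0.08 -0.45] w 88.02100688670384 0.0
y_t [0.53 0.2  0.82] x_t [-0.11  0.98 -0.16]
21 (array([560.,  20., 560.]), 't', 0.977, 'az', 0.001, 'q', array([ 0.03, -0.31,  1.96, -0.04,  0.52, -0.15])) [  4.83 -20.36   7.21]
13 (array([490.,  21., 341.]), 't', 0.915, 'az', -0.035, 'q', array([ 0.07, -0.2 ,  2.36, -0.9 ,  0.11,  0.74]))
(array([488.,  23., 330.]), 't', 0.903, 'az', -0.039, 'q', array([ 0.08, -0.19,  2.37, -1.04,  0.11,  0.89])) [ 0.14 -0.61  0.5 ]
(array([477.,  27., 254.]), 't', 0.764, 'az', -0.053, 'q', array([ 0.1 , -0.04,  2.4 , -1.31,  0.11,  1.19])) [ 0.13 -0.54  0.58]
(array([482.,  33., 182.]), 't', 0.619, 'az', -0.072, 'q', array([ 0.11,  0.14,  2.36, -1.31,  0.11,  1.21])) [ 0.11 -0.45  0.65]
(array([507.,  42.,  96.]), 't', 0.476, 'az', -0.109, 'q', array([ 0.12,  0.38,  2.27, -1.31,  0.11,  1.24])) [ 0.1  -0.35  0.71]
(array([507.,  42.,  96.]), 't', 0.476, 'az', -0.109, 'q', array([ 0.12,  0.38,  2.27, -1.31,  0.11,  1.24]))
21 (a
[... 172 characters left out ...]
 'az', -0.005, 'q', array([ 0.12, -0.2 ,  2.37, -1.25,  0.11,  1.12]))
(array([488.,  41., 331.]), 't', 0.919, 'az', -0.006, 'q', array([ 0.13, -0.18,  2.38, -1.31,  0.11,  1.19])) [ 0.13 -0.62  0.49]
(array([475.,  44., 259.]), 't', 0.774, 'az', -0.016, 'q', array([ 0.14, -0.05,  2.4 , -1.31,  0.11,  1.21])) [ 0.12 -0.55  0.57]
(array([479.,  50., 187.]), 't', 0.629, 'az', -0.034, 'q', array([ 0.15,  0.13,  2.37, -1.31,  0.11,  1.23])) [ 0.1  -0.46  0.65]
(array([502.,  60., 103.]), 't', 0.486, 'az', -0.069, 'q', array([ 0.16,  0.36,  2.28, -1.31,  0.11,  1.26])) [ 0.09 -0.36  0.71]
(array([502.,  60., 103.]), 't', 0.486, 'az', -0.069, 'q', array([ 0.16,  0.36,  2.28, -1.31,  0.11,  1.26]))
```

Emit:
move_arm --steps '[[[0.27,-0.97,0.34],0,0],[[0.27,-0.97,0.34],0,0],[[0.27,-0.97,0.34],0,0],[[0.27,-0.97,0.34],0,0],[[0.27,-0.97,0.34],0,0],[[0.27,-0.97,0.34],0,0],[[0.27,-0.97,0.34],0,0],[[0.27,-0.97,0.34],0,0],[[0.27,-0.97,0.34],0,0],[[0.27,-0.97,0.34],0,0],[[0.27,-0.97,0.34],0,0],[[0.27,-0.97,0.34],0,0],[[0.27,-0.97,0.34],0,0],[[0.27,-0.97,0.34],0,0],[[0.27,-0.97,0.34],0,0],[[0.27,-0.97,0.34],0,0],[[0.27,-0.97,0.34],0,0],[[0.27,-0.97,0.34],0,0],[[0.27,-0.97,0.34],0,0],[[0.27,-0.97,0.34],0,0]]'

```text
t: 14.3
ee_pos: [567.0, 35.9, 594.5]
orientation: [1.425, 1.746, 0.777]
ft_force: [1.1, 0.4, 0.2]
width: 87.4
grasp_force: 0.0
```

Run:
```python
from now import *
print(to((490,40,340)),world(q,(0,0,-20)))
```

```text
t 14.3 p [567.    35.87 594.54] tilt 0.9972927714805345 az 0.0014713310200254995 q [ 0.08 -0.32  1.9  -0.12  0.56 -0.06] F [1.08 0.43 0.22] w 87.41011013475706 0.0
y_t [0.53 0.2  0.82] x_t [-0.11  0.98 -0.17]
[ 2.2  -9.99  2.94] [ 0.13 -0.66  0.43]
```

Emit:
move_arm --steps '[[[0.22,-1,0.29],0,0],[[0.22,-1,0.29],0,0],[[0.22,-1,0.29],0,0],[[0.22,-1,0.29],0,0],[[0.22,-1,0.29],0,0],[[0.22,-1,0.29],0,0],[[0.22,-1,0.29],0,0],[[0.22,-1,0.29],0,0],[[0.22,-1,0.29],0,0],[[0.22,-1,0.29],0,0],[[0.13,-0.6,0.5],0,0],[[0.13,-0.6,0.5],0,0],[[0.13,-0.6,0.5],0,0],[[0.13,-0.6,0.5],0,0],[[0.13,-0.6,0.5],0,0],[[0.13,-0.6,0.5],0,0]]'

```text
t: 15.63
ee_pos: [500.4, 35.8, 331.2]
orientation: [1.479, 1.797, 0.711]
ft_force: [0.4, -0.0, -0.9]
width: 87.8
grasp_force: 0.0
```

Run:
```python
from now import *
print(world(q,(0,0,-20)))
q1=q
for k in range(30):
    q1=step(q1,world(q1,(0,0,-20)))
    if k%5==4: print(k,info(q1),world(q1,(0,0,-20)))
```

```text
t 15.6333 p [500.41  35.84 331.21] tilt 0.9157793559222334 az -0.019800628978286137 q [ 0.11 -0.16  2.36 -1.31  0.11  1.18] F [ 0.37 -0.01 -0.86] w 87.79765403695355 0.0
y_t [0.6  0.2  0.78] x_t [-0.11  0.98 -0.17]
[ 0.13 -0.62  0.49]
4 (array([493.,  37., 289.]), 't', 0.834, 'az', -0.027, 'q', array([ 0.12, -0.09,  2.37, -1.31,  0.11,  1.19])) [ 0.13 -0.58  0.54]
9 (array([491.,  39., 249.]), 't', 0.753, 'az', -0.034, 'q', array([ 0.12, -0.  ,  2.37, -1.31,  0.11,  1.2 ])) [ 0.12 -0.53  0.58]
14 (array([494.,  42., 208.]), 't', 0.671, 'az', -0.043, 'q', array([ 0.13,  0.1 ,  2.35, -1.31,  0.11,  1.21])) [ 0.11 -0.48  0.63]
19 (array([503.,  47., 163.]), 't', 0.59, 'az', -0.058, 'q', array([ 0.13,  0.22,  2.32, -1.31,  0.11,  1.23])) [ 0.11 -0.43  0.66]
24 (array([517.,  52., 113.]), 't', 0.511, 'az', -0.078, 'q', array([ 0.14,  0.35,  2.26, -1.31,  0.11,  1.24])) [ 0.1  -0.38  0.7 ]
29 (array([536.,  58.,  56.]), 't', 0.437, 'az', -0.107, 'q', array([ 0.15,  0.5 ,  2.19, -1.31,  0.11,  1.26])) [ 0.09 -0.32  0.72]
```

Emit:
move_arm --steps '[[[0.16,-0.74,0.66],0,0],[[0.16,-0.74,0.66],0,0],[[0.16,-0.74,0.66],0,0],[[0.16,-0.74,0.66],0,0],[[0.16,-0.74,0.66],0,0],[[0.15,-0.68,0.72],0,0],[[0.15,-0.68,0.72],0,0],[[0.15,-0.68,0.72],0,0],[[0.15,-0.68,0.72],0,0],[[0.15,-0.68,0.72],0,0],[[0.14,-0.58,0.8],0,0],[[0.14,-0.58,0.8],0,0],[[0.14,-0.58,0.8],0,0],[[0.14,-0.58,0.8],0,0],[[0.14,-0.55,0.83],0,0],[[0.14,-0.55,0.83],0,0]]'

```text
t: 16.97
ee_pos: [508.6, 48.0, 161.8]
orientation: [1.681, 2.019, 0.476]
ft_force: [0.8, 0.2, 0.2]
width: 88.0
grasp_force: 0.0
```

Run:
```python
from now import *
print(world(q,(0,0,-25)))
```

```text
t 16.9667 p [508.61  47.99 161.78] tilt 0.5900407100690861 az -0.05501115942333982 q [ 0.13  0.23  2.3  -1.31  0.11  1.23] F [0.8  0.18 0.23] w 87.99504635207259 0.0
y_t [0.82 0.19 0.54] x_t [-0.14  0.98 -0.13]
[ 0.13 -0.54  0.83]
```

Emit:
move_arm --steps '[[[0.13,-0.52,0.84],0,0],[[0.13,-0.52,0.84],0,0],[[0.13,-0.5,0.86],0,0],[[0.13,-0.5,0.86],0,0]]'

```text
t: 17.3
ee_pos: [523.6, 53.6, 111.2]
orientation: [1.728, 2.07, 0.41]
ft_force: [0.4, 0.1, 0.1]
width: 87.6
grasp_force: 0.0
```

Run:
```python
from now import *
import plan
from plan import tool,bar,H,b,d
t=np.arccos(-z[2]);az=np.arctan2(z[1],z[0]); RT=tool(t,az)
yt=R.T@RT.as_matrix()[:,1]; print('roll deg',np.degrees(np.arctan2(-yt[0],yt[1])))
g=RT.apply([0,0,19]);pre=bar(0)+RT.apply([0,0,-60])
print('pre TCP',pre+g)
path=[bar(0)+[-40,0,60],pre,bar(0),bar(.4),bar(.8),bar(1.2),bar(1.57),bar(1.57,150),np.array([450,0,400.]),H+d*b+[-60,0,340],H+d*b+[0,0,340],H+d*b+[0,0,275]]
qq=np.array([-.3,.3,2.2,.5,.4,-1.])
for p in path:
    for k in range(2): qq,e=ik(p+g,RT,qq)
    print(round(float(e),3),qq)
# path sim from here
qs,n=go(q,(480,20,300));print(n,info(qs))
qs,n=go(qs,(430,-150,260));print(n,info(qs))
```

```text
t 17.3 p [523.63  53.58 111.25] tilt 0.5115616287410595 az -0.07444240221409258 q [ 0.14  0.36  2.25 -1.31  0.11  1.24] F [0.37 0.08 0.13] w 87.64356041546478 0.0
y_t [0.86 0.19 0.47] x_t [-0.15  0.98 -0.12]
roll deg -7.479867963620727
pre TCP [ 475.87 -183.42  149.75]
0.0 [-0.54  0.23  2.26  0.89  0.29 -1.67]
0.0 [-0.52  0.26  2.25  0.93  0.27 -1.69]
0.0 [-0.49  0.41  2.22  1.4   0.2  -2.14]
0.0 [-0.47  0.32  2.19  0.9   0.24 -1.62]
0.0 [-0.43  0.27  2.14  0.6   0.31 -1.28]
0.0 [-0.37  0.26  2.07  0.43  0.35 -1.05]
0.0 [-0.32  0.29  2.    0.33  0.37 -0.9 ]
0.0 [-0.32  0.09  1.85  0.18  0.71 -0.73]
0.0 [-0.   -0.25  2.09 -0.05  0.79 -0.29]
0.0 [ 0.49  0.08  1.93 -0.41  0.72  0.43]
0.0 [ 0.43  0.17  1.83 -0.37  0.72  0.35]
0.0 [ 0.43  0.25  1.9  -0.45  0.58  0.45]
9 (array([480.,  20., 300.]), 't', 0.566, 'az', -0.131, 'q', array([ 0.09, -0.11,  2.21, -0.25,  0.5 ,  0.12]))
7 (array([ 430., -150.,  260.]), 't', 0.561, 'az', -0.178, 'q', array([-0.46, -0.09,  2.3 ,  0.38,  0.42, -0.92]))
```

Emit:
move_arm --steps '[[[-0.06,0.24,-0.44],0,0],[[-0.06,0.24,-0.44],0,0],[[-0.06,0.24,-0.44],0,0],[[-0.06,0.24,-0.44],0,0],[[-0.12,0.47,-0.87],0,0],[[-0.12,0.47,-0.87],0,0],[[-0.12,0.47,-0.87],0,0],[[-0.12,0.47,-0.87],0,0],[[-0.12,0.47,-0.87],0,0],[[-0.12,0.47,-0.87],0,0],[[-0.12,0.47,-0.87],0,0],[[0,0,0],-0.75,0],[[0,0,0],-0.75,0]]'

```text
t: 18.38
ee_pos: [523.7, 53.9, 331.1]
orientation: [1.575, 2.164, 0.371]
ft_force: [0.0, 0.4, -0.5]
width: 88.1
grasp_force: 0.0
```

Run:
```python
from now import *
from plan import tool,bar,H,b,d
t=np.arccos(-z[2]);az=np.arctan2(z[1],z[0]); RT=tool(t,az)
yt=R.T@RT.as_matrix()[:,1]; print('roll deg',np.degrees(np.arctan2(-yt[0],yt[1])),'yb',R[:,1]@b)
print(to((450,-150,320)))
qs,n=go(q,(450,-150,320));print(n,info(qs))
```

```text
t 18.3833 p [523.69  53.89 331.14] tilt 0.517461715197186 az -0.07751600976527198 q [ 0.14 -0.05  2.06 -0.18  0.64 -0.05] F [ 0.05  0.38 -0.49] w 88.05416601984727 0.0
y_t [0.83 0.32 0.46] x_t [-0.26  0.95 -0.19]
roll deg 0.21381838758121807 yb 0.0036489403120292417
[-6.89 -5.24 -0.75]
7 (array([ 450., -150.,  320.]), 't', 0.517, 'az', -0.078, 'q', array([-0.47, -0.13,  2.16,  0.31,  0.66, -0.99]))
```

Emit:
move_arm --steps '[[[-0.86,-0.66,-0.09],0,0.6],[[-0.86,-0.66,-0.09],0,0.6],[[-0.86,-0.66,-0.09],0,0.6],[[-0.86,-0.66,-0.09],0,0.6],[[-0.86,-0.66,-0.09],0,0.6],[[-0.86,-0.66,-0.09],0,0.6],[[-0.86,-0.66,-0.09],0,0.6],[[-0.86,-0.66,-0.09],0,0.6]]'

```text
t: 19.05
ee_pos: [447.4, -151.3, 316.6]
orientation: [1.58, 2.165, 0.37]
ft_force: [-0.3, -0.6, -0.4]
width: 38.1
grasp_force: 0.0
```

Run:
```python
from now import *
from plan import *
RT=Ro.from_matrix(R); pre=bar(0)+RT.apply([0,0,19-75]); print('pre',pre,to(pre)); 
qs,n=go(q,pre);print(n,info(qs))
```

```text
t 19.05 p [ 447.36 -151.28  316.6 ] tilt 0.5142892369349805 az -0.07794979237045832 q [-0.48 -0.13  2.16  0.32  0.66 -1.  ] F [-0.33 -0.62 -0.35] w 38.06611444864376 0.0
y_t [0.83 0.31 0.46] x_t [-0.26  0.95 -0.19]
pre [ 468.43 -182.77  162.76] [-0.27 -2.5   5.82]
6 (array([ 469., -183.,  163.]), 't', 0.514, 'az', -0.078, 'q', array([-0.53,  0.22,  2.26,  0.85,  0.29, -1.61]))
```

Emit:
move_arm --steps '[[[-0.04,-0.36,0.83],0,0.6],[[-0.04,-0.36,0.83],0,0.6],[[-0.04,-0.36,0.83],0,0.6],[[-0.04,-0.36,0.83],0,0.6],[[-0.04,-0.36,0.83],0,0.6],[[-0.04,-0.36,0.83],0,0.6],[[-0.04,-0.36,0.83],0,0.6]]'

```text
t: 19.63
ee_pos: [468.4, -182.7, 161.5]
orientation: [1.581, 2.165, 0.368]
ft_force: [0.7, -0.1, 0.1]
width: 35.1
grasp_force: 0.0
```

Run:
```python
from now import *
from plan import *
RT=Ro.from_matrix(R); print('to bar',to(bar(0)+RT.apply([0,0,19])))
M=T((610,-181.5,0),.36); p=o['ee_pos']; im=[]
y=R[:,1];x=R[:,0];w=o['width']/2
fing=[[p+s*w*y+e*10*x for e in(-1,1)] for s in(-1,1)]
for c in('top','side'):
    dd=shot(c); u=proj(dd,[bar(0)])[0]; box=(int(u[0])-30,int(u[1])-35,65,65)
    L=[(ap(M,circ(70,109)),(0,255,0)),(ap(M,bail(0)),(0,0,255)),([p,p-60*z],(255,255,0))]+[(np.array(f+[f[1]-60*z]),(255,0,255)) for f in fing]
    im.append(ov(dd,L,box,None,6))
cv2.imwrite('pics/pre.png',np.hstack(im))
```

```text
t 19.6333 p [ 468.38 -182.72  161.54] tilt 0.5131954287351014 az -0.07971139961556667 q [-0.53  0.22  2.26  0.85  0.29 -1.62] F [ 0.71 -0.05  0.11] w 35.06734074765548 0.0
y_t [0.83 0.31 0.45] x_t [-0.26  0.95 -0.19]
to bar [-0.01  0.03  2.96]
```

View pics/pre.png

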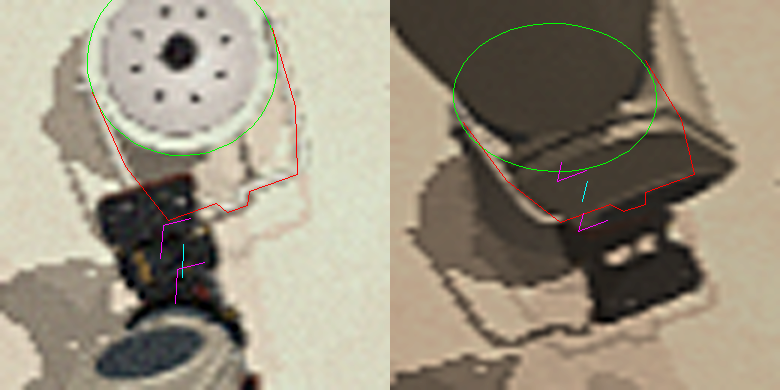

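Emit:
move_arm --steps '[[[0,0,0.6],0,0.66],[[0,0,0.6],0,0.66],[[0,0,0.6],0,0.66],[[0,0,0.5],0,0.66],[[0,0,0.4],0,0.66],[[0,0,0.26],0,0.66],[[0,0,0],0,0.66]]'

```text
t: 20.32
ee_pos: [505.8, -184.8, 98.9]
orientation: [1.579, 2.164, 0.372]
ft_force: [-0.5, -0.1, -0.5]
width: 29.7
grasp_force: 0.0
```

Run:
```python
from now import *
from plan import *
RT=Ro.from_matrix(R); print('to bar',to(bar(0)+RT.apply([0,0,19])), o['moment'])
```

```text
t 20.3167 p [ 505.76 -184.8    98.88] tilt 0.5152344955712436 az -0.07601075255939152 q [-0.49  0.41  2.22  1.41  0.2  -2.15] F [-0.51 -0.07 -0.5 ] w 29.717538579823895 0.0
y_t [0.83 0.31 0.46] x_t [-0.26  0.95 -0.19]
to bar [-0.02 -0.05  0.04] [-0.03  0.23 -0.  ]
```

Emit:
move_arm --steps '[[[0,0,0],0,0.82],[[0,0,0],0,0.82],[[0,0,0],0,0.82],[[0,0,0],0,0.82]]'

```text
t: 20.65
ee_pos: [505.0, -185.2, 99.5]
orientation: [1.579, 2.163, 0.37]
ft_force: [0.2, -0.1, -0.6]
width: 15.8
grasp_force: 0.0
```

Emit:
move_arm --steps '[[[0,0,0],0,0.87],[[0,0,0],0,0.87],[[0,0,0],0,0.87]]'

```text
t: 20.9
ee_pos: [505.3, -185.3, 99.2]
orientation: [1.579, 2.163, 0.37]
ft_force: [0.6, -0.1, 1.8]
width: 11.7
grasp_force: 1.0
```

Emit:
move_arm --steps '[[[0,0.08,0],0,0.87],[[0,0,0],0,0.89],[[0,0,0],0,0.89]]'

```text
t: 21.15
ee_pos: [506.8, -184.6, 99.8]
orientation: [1.579, 2.164, 0.37]
ft_force: [1.2, 0.2, 2.4]
width: 9.5
grasp_force: 0.9
```

Emit:
move_arm --steps '[[[0,0,0],0,0.9],[[0,0,0],0,0.9]]'

```text
t: 21.32
ee_pos: [506.6, -184.5, 99.7]
orientation: [1.58, 2.164, 0.37]
ft_force: [0.8, -0.1, 1.2]
width: 8.9
grasp_force: 0.9
```

Emit:
move_arm --steps '[[[0,0.02,0],0,0.908],[[0,0,0],0,0.908],[[0,0,0],0,0.908]]'

```text
t: 21.57
ee_pos: [507.0, -184.4, 99.9]
orientation: [1.58, 2.164, 0.37]
ft_force: [1.4, 0.8, 2.4]
width: 7.9
grasp_force: 1.1
```

Run:
```python
from now import *
from plan import *
pr=bar(0)
ths=np.radians(np.r_[0:91:10])
for k in range(9): print(np.degrees(ths[k+1]).round(),(R.T@(bar(ths[k+1])-bar(ths[k]))/25).round(3).tolist())
```

```text
t 21.5667 p [ 506.96 -184.41   99.9 ] tilt 0.5146848548061718 az -0.07884229736123172 q [-0.48  0.41  2.22  1.39  0.2  -2.13] F [1.37 0.83 2.41] w 7.8829682688277884 1.07755565084517
y_t [0.83 0.31 0.46] x_t [-0.26  0.95 -0.19]
10.0 [-0.134, 0.4, -0.624]
20.0 [-0.117, 0.505, -0.546]
30.0 [-0.097, 0.594, -0.452]
40.0 [-0.074, 0.666, -0.344]
50.0 [-0.049, 0.717, -0.226]
60.0 [-0.022, 0.746, -0.101]
70.0 [0.005, 0.753, 0.027]
80.0 [0.033, 0.736, 0.154]
90.0 [0.059, 0.698, 0.277]
```

Emit:
move_arm --steps '[[[0,0,0],0,0.92],[[0,0,0],0,0.92]]'

```text
t: 21.73
ee_pos: [507.0, -184.5, 99.9]
orientation: [1.58, 2.164, 0.369]
ft_force: [0.9, 0.0, 1.5]
width: 7.6
grasp_force: 16.3
```

Emit:
move_arm --steps '[[[0,0,0],0,0.911],[[0,0,0],0,0.911],[[-0.03,0.08,-0.13],0,0.911],[[-0.03,0.08,-0.13],0,0.911],[[-0.03,0.09,-0.12],0,0.911],[[-0.03,0.08,-0.13],0,0.911],[[-0.03,0.09,-0.12],0,0.911]]'

```text
t: 22.32
ee_pos: [508.7, -184.0, 119.0]
orientation: [1.58, 2.164, 0.369]
ft_force: [2.9, -0.1, -0.8]
width: 7.6
grasp_force: 3.0
```

Emit:
move_arm --steps '[[[-0.03,0.14,-0.13],0,0.911],[[-0.03,0.14,-0.14],0,0.911],[[-0.03,0.13,-0.13],0,0.911],[[-0.03,0.13,-0.14],0,0.911],[[-0.02,0.15,-0.11],0,0.911],[[-0.03,0.15,-0.11],0,0.911],[[-0.02,0.15,-0.11],0,0.911],[[-0.03,0.15,-0.12],0,0.911]]'

```text
t: 22.98
ee_pos: [520.8, -179.0, 154.0]
orientation: [1.581, 2.166, 0.369]
ft_force: [-2.6, -0.6, 1.4]
width: 7.9
grasp_force: 3.6
```

Run:
```python
from now import *
from plan import *
im=[]
for c in('top','side'):
    dd=shot(c); u=proj(dd,[C+[0,0,110]])[0]; box=(int(u[0])-33,int(u[1])-32,65,65)
    M=T((610,-181.5,0),.36); L=[(ap(M,circ(70,109)),(0,255,0)),(ap(M,bail(.524)),(0,0,255))]
    im.append(ov(dd,L,box,None,6))
cv2.imwrite('pics/th30.png',np.hstack(im))
```

```text
t 22.9833 p [ 520.78 -178.97  154.  ] tilt 0.5126652754819748 az -0.0781276199446653 q [-0.45  0.29  2.17  0.77  0.26 -1.47] F [-2.57 -0.6   1.43] w 7.889678292560317 3.6207152903079987
y_t [0.83 0.31 0.45] x_t [-0.26  0.95 -0.19]
```

View pics/th30.png

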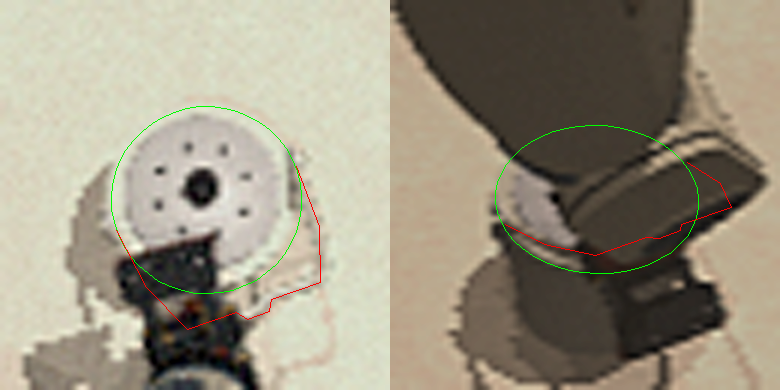

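Emit:
move_arm --steps '[[[-0.02,0.15,-0.09],0,0.911],[[-0.02,0.16,-0.09],0,0.911],[[-0.02,0.17,-0.09],0,0.911],[[-0.02,0.17,-0.08],0,0.911],[[-0.01,0.18,-0.06],0,0.911],[[-0.01,0.18,-0.06],0,0.911],[[-0.01,0.18,-0.05],0,0.911],[[-0.02,0.18,-0.06],0,0.911],[[-0.01,0.19,-0.02],0,0.911],[[0,0.19,-0.03],0,0.911],[[-0.01,0.18,-0.02],0,0.911],[[0,0.19,-0.03],0,0.911]]'

```text
t: 24.08
ee_pos: [558.6, -165.5, 194.0]
orientation: [1.58, 2.164, 0.369]
ft_force: [1.3, -1.7, -1.9]
width: 8.1
grasp_force: 3.5
```

Run:
```python
from now import *
from plan import *
print('vs model',o['ee_pos']-(np.array([506.96,-184.41,99.9])+bar(np.radians(60))-bar(0)), to(np.array([506.96,-184.41,99.9])+bar(np.radians(80))-bar(0)),o['moment'])
```

```text
t 24.0833 p [ 558.58 -165.53  193.98] tilt 0.5140399125094577 az -0.07858598253806542 q [-0.39  0.25  2.09  0.47  0.34 -1.1 ] F [ 1.3  -1.69 -1.9 ] w 8.052354822702213 3.4767694026231766
y_t [0.83 0.31 0.46] x_t [-0.26  0.95 -0.19]
vs model [ 1.08 -0.14  0.55] [0.06 1.44 0.18] [-0.16  0.24 -0.1 ]
```

Emit:
move_arm --steps '[[[0,0.18,0.01],0,0.911],[[0,0.18,0.01],0,0.911],[[0,0.18,0.01],0,0.911],[[0.01,0.18,0.01],0,0.911],[[0.01,0.18,0.03],0,0.911],[[0.01,0.18,0.04],0,0.911],[[0.01,0.18,0.04],0,0.911],[[0.01,0.18,0.05],0,0.911],[[0.01,0.18,0.06],0,0.911],[[0.02,0.18,0.07],0,0.911],[[0.01,0.17,0.07],0,0.911],[[0.02,0.17,0.07],0,0.911],[[0,0,0],0,0.911]]'

```text
t: 25.17
ee_pos: [609.0, -146.3, 207.9]
orientation: [1.579, 2.164, 0.37]
ft_force: [0.6, -1.1, 1.0]
width: 7.5
grasp_force: 2.5
```

Run:
```python
from now import *
from plan import *
print('vs model',o['ee_pos']-(np.array([506.96,-184.41,99.9])+bar(np.radians(90))-bar(0)),o['moment'])
im=[]
for c in('top','side'):
    dd=shot(c); u=proj(dd,[C+[0,0,150]])[0]; box=(int(u[0])-33,int(u[1])-32,65,65)
    M=T((610,-181.5,0),.36); L=[(ap(M,circ(70,109)),(0,255,0)),(ap(M,bail(1.571)),(0,0,255))]
    im.append(ov(dd,L,box,None,6))
cv2.imwrite('pics/th90.png',np.hstack(im))
```

```text
t 25.1667 p [ 609.01 -146.3   207.87] tilt 0.5146982691751952 az -0.07827891243147062 q [-0.31  0.29  1.99  0.32  0.37 -0.89] F [ 0.64 -1.1   0.96] w 7.489182891398948 2.472580522298813
y_t [0.83 0.31 0.46] x_t [-0.26  0.95 -0.19]
vs model [ 0.97  0.06 -0.03] [-0.22  0.12 -0.09]
```

View pics/th90.png

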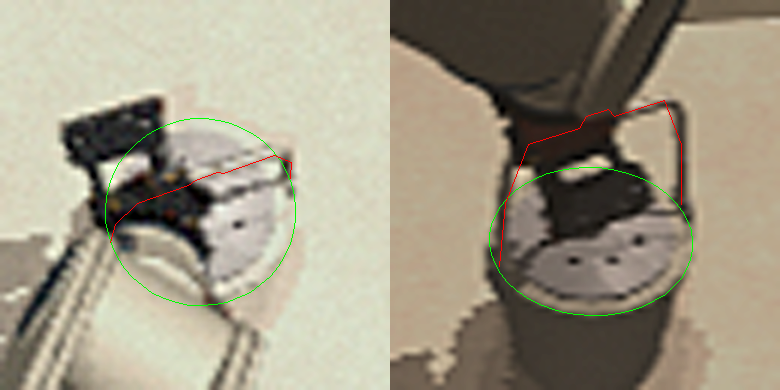

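Emit:
move_arm --steps '[[[0,0,0],0,1],[[0,0,0],0,1],[[0,0,0],0,1],[[-0.02,0.05,-0.09],0,1],[[-0.02,0.05,-0.09],0,1],[[-0.02,0.05,-0.09],0,1],[[-0.02,0.05,-0.09],0,1],[[-0.04,0.09,-0.17],0,1],[[-0.04,0.09,-0.17],0,1],[[-0.04,0.09,-0.17],0,1],[[-0.04,0.09,-0.17],0,1],[[0,0,0],0,1],[[0,0,0],0,1],[[0,0,0],0,1]]'

```text
t: 26.43
ee_pos: [608.6, -146.9, 238.0]
orientation: [1.58, 2.164, 0.37]
ft_force: [0.0, -0.1, -5.8]
width: 7.0
grasp_force: 30.0
```

Run:
```python
from now import *
from plan import *
print(o['moment'])
print('to crossing pre', to((450,-60,380)))
im=[]
for c in('top','side'):
    dd=shot(c); u=proj(dd,[C+[0,0,150]])[0]; box=(int(u[0])-33,int(u[1])-32,65,65)
    M=T((610,-181.5,o['ee_pos'][2]-207.9),.36); L=[(ap(M,circ(70,109)),(0,255,0)),(ap(M,circ(54,0)),(0,255,0)),(ap(M,bail(1.571)),(0,0,255))]
    im.append(ov(dd,L,box,None,6))
cv2.imwrite('pics/lift.png',np.hstack(im))
```

```text
t 26.4333 p [ 608.58 -146.86  237.98] tilt 0.5144619416152779 az -0.07862333890217212 q [-0.31  0.24  1.97  0.27  0.44 -0.84] F [ 0.04 -0.08 -5.83] w 6.9678184151487494 29.982883036136627
y_t [0.83 0.31 0.46] x_t [-0.26  0.95 -0.19]
[ 0.19  0.77 -0.  ]
to crossing pre [ 3.86 -1.61 -8.19]
```

View pics/lift.png

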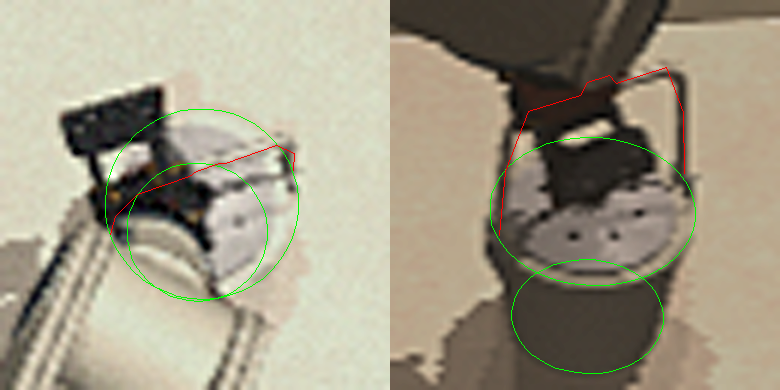

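Run:
```python
from now import *
p=o['ee_pos'];w=lambda v:(R.T@np.array(v)/25).round(3).tolist()
print('up40',w((0,0,40)));A=np.array([540,0,328.]);print('toA',w(A-p-[0,0,40]));B=np.array([515,212,328.]);print('AB',w(B-A))
qs,n=go(q,A);print(info(qs));qs,n=go(qs,B);print(info(qs))
```

```text
t 26.5333 p [ 608.46 -146.82  237.69] tilt 0.513998233682102 az -0.07843748812148248 q [-0.31  0.24  1.97  0.27  0.44 -0.84] F [ 1.02  0.57 -5.45] w 6.868035066500798 29.98204082250595
y_t [0.83 0.31 0.46] x_t [-0.26  0.95 -0.19]
up40 [-0.298, 0.728, -1.393]
toA [5.898, 0.479, -3.321]
AB [8.3, 1.83, -0.817]
(array([540.,  -0., 328.]), 't', 0.514, 'az', -0.078, 'q', array([ 0.  , -0.03,  2.04, -0.07,  0.62, -0.27]))
(array([515., 212., 328.]), 't', 0.514, 'az', -0.078, 'q', array([ 0.52,  0.04,  1.97, -0.43,  0.74,  0.48]))
```

Emit:
move_arm --steps '[[[-0.03,0.07,-0.14],0,1],[[-0.06,0.15,-0.28],0,1],[[-0.06,0.15,-0.28],0,1],[[-0.06,0.15,-0.28],0,1],[[-0.06,0.15,-0.28],0,1],[[0.1,0.05,-0.2],0,1],[[0.22,0.03,-0.2],0,1],[[0.34,0.03,-0.2],0,1],[[0.44,0.03,-0.24],0,1],[[0.48,0.04,-0.26],0,1],[[0.48,0.04,-0.26],0,1],[[0.48,0.04,-0.26],0,1],[[0.48,0.04,-0.26],0,1],[[0.48,0.04,-0.26],0,1],[[0.48,0.04,-0.26],0,1],[[0.48,0.04,-0.26],0,1],[[0.48,0.04,-0.26],0,1],[[0.48,0.04,-0.26],0,1],[[0.48,0.06,-0.16],0,1],[[0.48,0.08,-0.1],0,1]]'

```text
t: 28.2
ee_pos: [538.3, 13.7, 327.2]
orientation: [1.58, 2.164, 0.37]
ft_force: [0.3, 0.4, -5.4]
width: 7.3
grasp_force: 30.0
```

Run:
```python
from now import *
p=o['ee_pos'];w=lambda v:(R.T@np.array(v)/25).round(3).tolist()
B=np.array([515,212,328.]);print('toB',w(B-p),o['moment'])
```

```text
t 28.2 p [538.27  13.7  327.17] tilt 0.5149455763727838 az -0.0782179809553331 q [ 0.04 -0.03  2.05 -0.1   0.62 -0.21] F [ 0.32  0.41 -5.42] w 7.324770663486707 29.97574746608734
y_t [0.83 0.31 0.46] x_t [-0.26  0.95 -0.19]
toB [7.757, 1.728, -0.791] [ 0.18  0.81 -0.05]
```

Emit:
move_arm --steps '[[[0.48,0.11,-0.05],0,1],[[0.48,0.11,-0.05],0,1],[[0.48,0.11,-0.05],0,1],[[0.48,0.11,-0.05],0,1],[[0.48,0.11,-0.05],0,1],[[0.48,0.11,-0.05],0,1],[[0.48,0.11,-0.05],0,1],[[0.48,0.11,-0.05],0,1],[[0.48,0.11,-0.05],0,1],[[0.48,0.11,-0.05],0,1],[[0.48,0.11,-0.05],0,1],[[0.48,0.1,-0.05],0,1],[[0.48,0.1,-0.05],0,1],[[0.4,0.09,-0.05],0,1],[[0.35,0.08,-0.04],0,1],[[0.28,0.06,-0.03],0,1],[[0.2,0.04,-0.02],0,1],[[0.1,0.02,-0.01],0,1],[[0,0,0],0,1],[[0,0,0],0,1]]'

```text
t: 29.87
ee_pos: [516.3, 206.3, 328.2]
orientation: [1.58, 2.164, 0.369]
ft_force: [-0.2, -0.1, -5.2]
width: 6.9
grasp_force: 30.0
```

```bash
cat > vis.py <<'E'
from now import *
def draw(fn,k=7):
    p=o['ee_pos']; hump=p+np.array([3.7,-34,20]); S=T((608,178),-.085)
    M=T((*(hump-[0,0,227])[:2],hump[2]-227),.36); im=[]
    hp=ap(T((0,0,0),0),[hump])
    for c in('top','side'):
        dd=shot(c); u=proj(dd,[(600,190,310)])[0]; box=(int(u[0])-29,int(u[1])-35,57,70)
        L=[(ap(M,circ(70,109)),(0,255,0)),(ap(M,bail(1.571)),(0,0,255)),(ap(S,hook(0)),(255,0,255))]
        im.append(ov(dd,L,box,None,k))
    cv2.imwrite('pics/'+fn,np.hstack(im))
    return hump
E
python3 - <<'E'
from now import *
p=o['ee_pos'];w=lambda v:(R.T@np.array(v)/25).round(3).tolist()
hump=p+np.array([3.7,-34,20]);print('hump',hump,'moment',o['moment'])
print('x+25',w((25,0,0)),'y+25',w((0,25,0)),'z+25',w((0,0,25)))
for c in('side','top'):
    d=shot(c)
    for t in('bail_hump','hook_tip','hook_seat','scale_rod','bail'): print(c,t,[(np.array(b['rect']).round(1).tolist(),round(float(b['p']),2)) for b in cams.boxes_of(c,t)][:3])
    print(c,'hump px',proj(d,[hump])[0],'tip',proj(d,ap(T((608,178),-.085),[(-26,0,325),(0,0,295)])))
E
```

```text
t 29.8667 p [516.28 206.33 328.19] tilt 0.5145127700625743 az -0.07899955542842858 q [ 0.51  0.03  1.98 -0.42  0.74  0.46] F [-0.23 -0.14 -5.2 ] w 6.8711867464336 29.976101517677307
y_t [0.83 0.31 0.46] x_t [-0.26  0.95 -0.19]
hump [519.98 172.33 348.19] moment [ 0.11  0.76 -0.  ]
x+25 [-0.256, 0.833, 0.491] y+25 [0.949, 0.314, -0.039] z+25 [-0.187, 0.455, -0.871]
side bail_hump [([443.5, 211.4, 44.7, 41.5], 0.64), ([205.3, 263.2, 6.2, 42.1], 0.59)]
side hook_tip [([185.2, 253.4, 32.6, 37.9], 0.29)]
side hook_seat []
side scale_rod []
side bail [([444.2, 214.9, 46.1, 48.9], 0.54), ([204.4, 263.7, 10.1, 39.6], 0.51)]
side hump px [236.39 173.99] tip [[235.77 166.91]
 [237.68 168.02]]
top bail_hump [([439.9, 199.2, 43.1, 50.7], 0.76), ([262.9, 219.4, 16.0, 25.1], 0.57)]
top hook_tip []
top hook_seat []
top scale_rod []
top bail [([427.9, 204.8, 14.5, 23.3], 0.56), ([235.5, 124.2, 87.4, 97.5], 0.36)]
top hump px [249.56 174.15] tip [[249.37 159.37]
 [251.68 154.55]]
```

Run:
```python
from now import *
d=shot('side')
g=cv2.imread('pics/side0.png').astype(float).sum(2)/3
S=T((608,178),-.085)
pts=ap(S,[(0,0,z) for z in (470,450,430)]+[(13,0,397),(26,0,370),(26,0,345),(26,0,320),(14,0,298),(0,0,291.5),(-15,0,298),(-26,0,322)])
for P,u in zip(pts,proj(d,pts)):
    r=int(round(u[1]));c0=int(u[0])-7;seg=g[r,c0:c0+15];bg=np.median(seg);w=np.clip(bg-seg-12,0,None)
    print(P.round(0),u.round(1),'dark col',round(float((w*np.arange(c0,c0+15)).sum()/max(w.sum(),1e-6)),2),w.sum().round())
g=cv2.imread('pics/top0.png')[148:162,242:262].astype(int).sum(2)//3; print(g)
t=shot('top'); print(proj(t,ap(S,[(26,0,345),(26,0,320),(0,0,295),(-15,0,298),(-26,0,325)])).round(1))
```

```text
t 30.4667 p [516.47 206.42 328.26] tilt 0.5146858124924892 az -0.07885101717184392 q [ 0.51  0.03  1.98 -0.42  0.74  0.46] F [-0.38  0.62 -6.33] w 6.940200796783325 29.977728724479675
y_t [0.83 0.31 0.46] x_t [-0.26  0.95 -0.19]
[608. 178. 470.] [231.4 131.2] dark col 231.97 33.0
[608. 178. 450.] [232.2 135.7] dark col 232.87 47.0
[608. 178. 430.] [233.  140.2] dark col 233.41 34.0
[621. 177. 397.] [234.6 144.9] dark col 234.96 57.0
[634. 176. 370.] [236.1 148.3] dark col 236.52 30.0
[634. 176. 345.] [236.9 153.4] dark col 237.48 21.0
[634. 176. 320.] [237.7 158.4] dark col 238.28 21.0
[622. 177. 298.] [238.1 164.9] dark col 0.0 0.0
[608. 178. 292.] [237.8 168.7] dark col 237.61 195.0
[593. 179. 298.] [237.1 170.2] dark col 237.76 144.0
[582. 180. 322.] [235.9 167.5] dark col 237.12 209.0
[[106  97  95  99  92  85  92  94  82  67  77  94 111 109 107 106 109 111
  109 107]
 [110 109 106 108 109 103  94  94  89  98 113  93 115 107 106 108 109 112
  110 108]
 [107 106 104 108 107 108 105  92  91  94 112  90 101 109 108 107 109 108
  109 112]
 [108 106 105 108 106 112 103  89  84  86 107
[... 266 characters left out ...]
0 100 107 109 109
  111 110]
 [105 109 108 104 111 105 107 111  99  71  83  83  97  95  92 102 111 110
  109 109]
 [108 111 106 108 110 109 104 115 104  68  71  96  93  97  88  92 101 113
  108 112]
 [105 105 103 109 108 107 108 103  76  67  92 100  99  98  98  96 100 116
  110 111]
 [109 108 108 105 106 107 108  93  65  59  91  94 101  94  98  97  92 104
  112 111]
 [110 107 110 111 107 109  99  74  85  91 110 104  92  96  93  97  97 105
  113 112]
 [112 108 108 108 113 109 109 109 109 111 113 109 106  97  98  95  97  94
  105 110]
 [108 101 110 108 108 107 110 109 110 111 111 109 106  88  94  97  91  98
   98 102]]
[[250.  145.1]
 [251.3 146.6]
 [251.7 154.5]
 [251.1 158.1]
 [249.4 159.4]]
```

Emit:
move_arm --steps '[[[-0.03,0.12,0.07],0,1],[[-0.06,0.25,0.14],0,1],[[-0.06,0.25,0.15],0,1],[[-0.06,0.25,0.14],0,1],[[-0.06,0.25,0.15],0,1],[[-0.06,0.25,0.14],0,1],[[-0.06,0.25,0.15],0,1],[[-0.06,0.25,0.14],0,1],[[-0.06,0.25,0.15],0,1],[[-0.06,0.25,0.14],0,1],[[-0.06,0.25,0.15],0,1],[[-0.06,0.25,0.14],0,1],[[-0.05,0.18,0.1],0,1],[[0,0,0],0,1],[[0,0,0],0,1]]'

```text
t: 31.82
ee_pos: [606.5, 211.1, 328.0]
orientation: [1.58, 2.164, 0.369]
ft_force: [0.2, -0.6, -5.6]
width: 7.1
grasp_force: 30.0
```

Run:
```python
import vis; from vis import *
print(o['moment'],draw('cross.png'))
```

```text
t 31.8167 p [606.46 211.11 328.03] tilt 0.5144956827646558 az -0.0791670862389685 q [ 0.43  0.17  1.82 -0.37  0.73  0.35] F [ 0.17 -0.59 -5.56] w 7.1228920525238 29.987074434757233
y_t [0.83 0.31 0.46] x_t [-0.26  0.95 -0.19]
[0.23 0.77 0.04] [610.16 177.11 348.03]
```

View pics/cross.png

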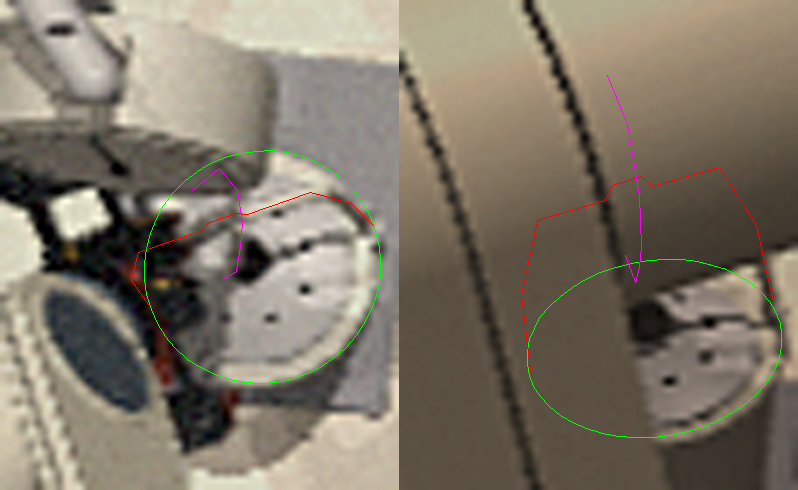

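Emit:
move_arm --steps '[[[0.03,-0.07,0.14],0,1],[[0.06,-0.15,0.28],0,1],[[0.06,-0.14,0.28],0,1],[[0.06,-0.15,0.28],0,1],[[0.06,-0.14,0.28],0,1],[[0.03,-0.08,0.14],0,1],[[0.015,-0.04,0.07],0,1],[[0.015,-0.035,0.07],0,1],[[0,0,0],0,1],[[0,0,0],0,1]]'

```text
t: 32.75
ee_pos: [606.5, 211.3, 284.2]
orientation: [1.579, 2.164, 0.37]
ft_force: [-0.1, -0.4, -6.3]
width: 7.3
grasp_force: 30.0
```

Emit:
move_arm --steps '[[[0.011,-0.027,0.052],0,1],[[0.011,-0.027,0.052],0,1],[[0.011,-0.027,0.052],0,1],[[0.011,-0.027,0.052],0,1],[[0.011,-0.027,0.052],0,1],[[0.011,-0.027,0.052],0,1],[[0,0,0],0,1],[[0,0,0],0,1]]'

```text
t: 33.42
ee_pos: [606.4, 211.2, 275.0]
orientation: [1.58, 2.164, 0.37]
ft_force: [-1.1, 0.1, -4.4]
width: 7.2
grasp_force: 30.0
```

Emit:
move_arm --steps '[[[0.011,-0.027,0.052],0,1],[[0.011,-0.027,0.052],0,1],[[0.011,-0.027,0.052],0,1],[[0,0,0],0,1],[[0,0,0],0,1],[[0,0,0],0,1]]'

```text
t: 33.92
ee_pos: [606.5, 211.2, 270.7]
orientation: [1.58, 2.164, 0.37]
ft_force: [-0.5, -0.2, -3.8]
width: 6.9
grasp_force: 30.0
```

Emit:
move_arm --steps '[[[0.011,-0.027,0.052],0,1],[[0.011,-0.027,0.052],0,1],[[0.011,-0.027,0.052],0,1],[[0.011,-0.027,0.052],0,1],[[0.011,-0.027,0.052],0,1],[[0.011,-0.027,0.052],0,1],[[0,0,0],0,1],[[0,0,0],0,1],[[0,0,0],0,1]]'

```text
t: 34.67
ee_pos: [606.5, 211.2, 261.8]
orientation: [1.58, 2.164, 0.37]
ft_force: [-0.5, -0.7, -1.1]
width: 7.2
grasp_force: 30.0
```

Run:
```python
from now import *
F=[];Mo=[]
for i in range(6): shot('side'); oo=ctrl.get_obs(); F.append(oo['ft_force']);Mo.append(oo['moment'])
print('mean F',np.mean(F,0),np.std(F,0)/2.4,np.mean(Mo,0))
```

```text
t 34.6667 p [606.51 211.23 261.77] tilt 0.5150237617244326 az -0.07840613799360674 q [ 0.43  0.25  1.89 -0.45  0.59  0.45] F [-0.48 -0.7  -1.07] w 7.16092239918923 29.977464973926544
y_t [0.83 0.31 0.46] x_t [-0.26  0.95 -0.19]
mean F [ 0.24 -0.31 -1.43] [0.17 0.18 0.12] [-0.01  0.37 -0.04]
```

Emit:
move_arm --steps '[[[0.008,-0.018,0.035],0,1],[[0.007,-0.018,0.035],0,1],[[0.008,-0.018,0.035],0,1],[[0.007,-0.018,0.035],0,1],[[0,0,0],0,1],[[0,0,0],0,1],[[0,0,0],0,1]]'

```text
t: 35.55
ee_pos: [606.5, 211.2, 257.7]
orientation: [1.58, 2.164, 0.37]
ft_force: [-0.6, -0.4, -0.5]
width: 7.0
grasp_force: 30.0
```

```bash
cat > avg.py <<'E'
from now import *
F=[];Mo=[]
for i in range(10): shot('side'); oo=ctrl.get_obs(); F.append(oo['ft_force']);Mo.append(oo['moment'])
print('mean F',np.mean(F,0),np.std(F,0)/3.2,np.mean(Mo,0),np.std(Mo,0)/3.2)
E
python3 avg.py
```

```text
t 35.55 p [606.48 211.2  257.67] tilt 0.5148539243556464 az -0.07863634962311979 q [ 0.43  0.26  1.89 -0.45  0.58  0.45] F [-0.6  -0.36 -0.47] w 6.9856847580926775 29.98217672109604
y_t [0.83 0.31 0.46] x_t [-0.26  0.95 -0.19]
mean F [ 0.28 -0.04 -0.12] [0.1  0.16 0.14] [-0.05  0.29 -0.01] [0.01 0.01 0.02]
```

Emit:
move_arm --steps '[[[0,0,0],0,0.92],[[0,0,0],0,0.913],[[0,0,0],0,0.911],[[0,0,0],0,0.909],[[0,0,0],0,0.907],[[0,0,0],0,0.905],[[0,0,0],0,0.9],[[0,0,0],0,0.89],[[0,0,0],0,0.88],[[0,0,0],0,0.87]]'

```text
t: 36.88
ee_pos: [606.4, 211.2, 257.5]
orientation: [1.58, 2.164, 0.37]
ft_force: [-0.4, -0.4, -0.1]
width: 11.3
grasp_force: 0.1
```

```bash
python3 avg.py
```

```text
t 36.8833 p [606.4  211.16 257.54] tilt 0.514654238602345 az -0.07882966209401787 q [ 0.43  0.26  1.89 -0.45  0.58  0.45] F [-0.36 -0.38 -0.06] w 11.260570996541087 0.055765119614079595
y_t [0.83 0.31 0.46] x_t [-0.26  0.95 -0.19]
mean F [ 0.15 -0.07 -0.31] [0.15 0.11 0.14] [-0.04  0.25 -0.01] [0.01 0.01 0.01]
```

Emit:
move_arm --steps '[[[0,0,0],0,0.84],[[0,0,0],0,0.8],[[0,0,0],0,0.76],[[0,0,0],0,0.72],[[0,0,0],0,0.68],[[0,0,0],0,0.66],[[0,0,-0.1],0,0.66],[[0,0,-0.2],0,0.66],[[0,0,-0.3],0,0.66],[[0,0,-0.4],0,0.66],[[0,0,-0.4],0,0.66],[[0,0,-0.4],0,0.66],[[0,0,-0.4],0,0.66]]'

```text
t: 38.47
ee_pos: [578.9, 213.4, 306.9]
orientation: [1.579, 2.164, 0.371]
ft_force: [0.2, 0.0, -0.2]
width: 29.5
grasp_force: 0.0
```

Run:
```python
from now import *
print('world -x100,+z20',(R.T@np.array([-100,-10,15])/25))
qs,n=go(q,o['ee_pos']+[-100,-10,15]);print(info(qs))
```

```text
t 38.4667 p [578.89 213.44 306.87] tilt 0.5153847785317583 az -0.07779828226613465 q [ 0.46  0.16  1.89 -0.41  0.68  0.42] F [ 0.19  0.03 -0.16] w 29.48481637599767 0.0
y_t [0.83 0.31 0.46] x_t [-0.26  0.95 -0.19]
world -x100,+z20 [ 0.53 -3.18 -2.47]
(array([479., 203., 322.]), 't', 0.515, 'az', -0.078, 'q', array([ 0.55, -0.02,  2.05, -0.45,  0.73,  0.52]))
```

Emit:
move_arm --steps '[[[0.04,-0.22,-0.18],0,0.66],[[0.08,-0.45,-0.35],0,0.66],[[0.08,-0.45,-0.35],0,0.66],[[0.08,-0.45,-0.35],0,0.66],[[0.08,-0.45,-0.35],0,0.66],[[0.08,-0.45,-0.35],0,0.66],[[0.08,-0.45,-0.35],0,0.66],[[0.08,-0.45,-0.35],0,0.66],[[0.08,-0.45,-0.35],0,0.66],[[0,0,0],0,0.66],[[0,0,0],0,0.66],[[0,0,0],0,0.66]]'

```text
t: 39.47
ee_pos: [459.1, 202.6, 323.9]
orientation: [1.579, 2.164, 0.371]
ft_force: [-0.6, -0.1, 0.6]
width: 30.1
grasp_force: 0.0
```

Run:
```python
from now import *
prev=None
for i in range(16):
    d=shot('top'); m=cams.cut_out('top','pail') if i in(0,15) else None
    g=cv2.GaussianBlur(d['image'].astype(np.float32).mean(2),(0,0),1)[90:200,215:300]
    if m:
        print([(np.array(b['rect']).round(1).tolist(),round(float(b['p']),2)) for b in m])
        if prev is None: first=g
    if prev is not None: print(np.abs(g-prev).max().round(1),end=' ')
    prev=g
print('first-last',np.abs(g-first).max().round(1))
e=fk(q)[0]; hump=np.array([609,177,277.]); M=T((609,177,50),.36); print(proj(d,ap(M,circ(70,109))[::12]).round(1).tolist(),proj(d,[(609,177,189)]))
```

```text
t 39.4667 p [459.13 202.61 323.95] tilt 0.5154127867480345 az -0.0773572037813415 q [ 0.58 -0.05  2.07 -0.46  0.75  0.55] F [-0.63 -0.14  0.6 ] w 30.068252780535694 0.0
y_t [0.83 0.31 0.46] x_t [-0.26  0.95 -0.19]
[([261.2, 246.7, 34.0, 43.8], 0.95), ([256.0, 163.8, 37.2, 32.5], 0.87), ([450.8, 201.2, 66.9, 58.3], 0.85)]
12.6 11.4 9.8 10.1 11.4 9.2 13.5 10.5 12.8 9.5 11.2 7.2 10.3 5.2 [([251.9, 237.1, 50.1, 65.4], 0.7), ([451.2, 200.1, 67.6, 59.3], 0.67), ([256.8, 162.3, 38.8, 32.3], 0.66)]
7.9 first-last 14.7
[[252.8, 146.4], [242.7, 167.2], [264.1, 176.0], [272.7, 154.5]] [[256.69 159.87]]
```

Emit:
move_arm --steps '[[[0.05,-0.3,-0.3],0,0.66],[[0.05,-0.3,-0.3],0,0.66],[[0,0,0],0,0.66],[[0,0,0],0,0.66],[[0,0,0],0,0.66],[[0,0,0],0,0.66],[[0,0,0],0,0.66],[[0,0,0],0,0.66],[[0,0,0],0,0.66],[[0,0,0],0,0.66],[[0,0,0],0,0.66],[[0,0,0],0,0.66],[[0,0,0],0,0.66],[[0,0,0],0,0.66],[[0,0,0],0,0.66],[[0,0,0],0,0.66],[[0,0,0],0,0.66],[[0,0,0],0,0.66],[[0,0,0],0,0.66],[[0,0,0],0,0.66]]'

```text
t: 42.03
ee_pos: [438.5, 200.5, 329.4]
orientation: [1.58, 2.164, 0.37]
ft_force: [-0.1, -0.1, 0.6]
width: 30.1
grasp_force: 0.0
```

Emit:
move_arm --steps '[[[0,0,0],0,0.66],[[0,0,0],0,0.66],[[0,0,0],0,0.66],[[0,0,0],0,0.66],[[0,0,0],0,0.66],[[0,0,0],0,0.66],[[0,0,0],0,0.66],[[0,0,0],0,0.66],[[0,0,0],0,0.66],[[0,0,0],0,0.66],[[0,0,0],0,0.66],[[0,0,0],0,0.66],[[0,0,0],0,0.66],[[0,0,0],0,0.66],[[0,0,0],0,0.66],[[0,0,0],0,0.66],[[0,0,0],0,0.66],[[0,0,0],0,0.66],[[0,0,0],0,0.66],[[0,0,0],0,0.66]]'

```text
t: 43.7
ee_pos: [438.5, 200.6, 329.4]
orientation: [1.58, 2.164, 0.37]
ft_force: [-0.2, -0.6, 0.3]
width: 29.6
grasp_force: 0.0
```

```bash
cat > still.py <<'E'
from now import *
I=[]
for i in range(16): I.append(cv2.GaussianBlur(shot('top')['image'].astype(np.float32).mean(2),(0,0),1))
I=np.array(I)
pc=lambda b:[round(float(np.hypot(*cv2.phaseCorrelate(np.ascontiguousarray(I[0][b]),np.ascontiguousarray(I[k][b]))[0])),3) for k in(3,6,9,12,15)]
print('noise bg',I.std(0)[300:380,350:450].max(),'pail',np.abs(np.diff(I,axis=0))[:,145:182,240:278].max((1,2)).round(1))
print('pail shift',pc(np.s_[148:180,242:274]),'static',pc(np.s_[180:220,430:470]))
print([(np.array(b['rect']).round(1).tolist(),round(float(b['p']),2)) for b in cams.cut_out('top','pail')])
E
python3 still.py
```

```text
t 43.7 p [438.46 200.55 329.37] tilt 0.5146664675036773 az -0.0788233461172645 q [ 0.6  -0.09  2.1  -0.46  0.78  0.57] F [-0.21 -0.63  0.34] w 29.58077794236173 0.0
y_t [0.83 0.31 0.46] x_t [-0.26  0.95 -0.19]
noise bg 2.2160306 pail [ 8.1  7.2  9.9  9.2  8.9  7.4  7.2  7.5  7.6 10.6  7.6  8.1  9.4  8.
 10.9]
pail shift [0.101, 0.074, 0.085, 0.057, 0.107] static [0.053, 0.006, 0.041, 0.033, 0.05]
[([451.3, 199.7, 63.6, 59.0], 0.75), ([257.1, 162.3, 39.1, 37.5], 0.65), ([261.7, 237.2, 30.8, 67.7], 0.57)]
```

Emit:
move_arm --steps '[[[0,0,0],0,0.66],[[0,0,0],0,0.66],[[0,0,0],0,0.66],[[0,0,0],0,0.66],[[0,0,0],0,0.66],[[0,0,0],0,0.66],[[0,0,0],0,0.66],[[0,0,0],0,0.66],[[0,0,0],0,0.66],[[0,0,0],0,0.66],[[0,0,0],0,0.66],[[0,0,0],0,0.66],[[0,0,0],0,0.66],[[0,0,0],0,0.66],[[0,0,0],0,0.66],[[0,0,0],0,0.66],[[0,0,0],0,0.66],[[0,0,0],0,0.66],[[0,0,0],0,0.66],[[0,0,0],0,0.66]]'

```text
t: 46.22
ee_pos: [438.5, 200.5, 329.4]
orientation: [1.58, 2.164, 0.37]
ft_force: [-1.2, -0.3, 0.1]
width: 30.1
grasp_force: 0.0
```

Emit:
move_arm --steps '[[[0,0,0],0,0.66],[[0,0,0],0,0.66],[[0,0,0],0,0.66],[[0,0,0],0,0.66],[[0,0,0],0,0.66],[[0,0,0],0,0.66],[[0,0,0],0,0.66],[[0,0,0],0,0.66],[[0,0,0],0,0.66],[[0,0,0],0,0.66],[[0,0,0],0,0.66],[[0,0,0],0,0.66],[[0,0,0],0,0.66],[[0,0,0],0,0.66],[[0,0,0],0,0.66],[[0,0,0],0,0.66],[[0,0,0],0,0.66],[[0,0,0],0,0.66],[[0,0,0],0,0.66],[[0,0,0],0,0.66]]'

```text
t: 47.88
ee_pos: [438.5, 200.5, 329.4]
orientation: [1.58, 2.164, 0.37]
ft_force: [0.8, 0.4, -0.1]
width: 29.8
grasp_force: 0.0
```

```bash
python3 still.py; python3 -c "
from workcell import ctrl
print(ctrl.close_job())"
```

```text
t 47.8833 p [438.46 200.53 329.35] tilt 0.5146450268653623 az -0.07886906724247286 q [ 0.6  -0.09  2.1  -0.46  0.78  0.57] F [ 0.79  0.4  -0.08] w 29.771162314590804 0.0
y_t [0.83 0.31 0.46] x_t [-0.26  0.95 -0.19]
noise bg 2.3041532 pail [6.4 5.1 8.6 4.6 8.9 7.7 5.5 3.8 5.8 9.1 9.5 6.9 5.  6.1 8.3]
pail shift [0.065, 0.157, 0.138, 0.072, 0.049] static [0.03, 0.03, 0.007, 0.02, 0.007]
[([262.5, 236.3, 31.6, 63.8], 0.78), ([257.6, 163.7, 36.5, 32.6], 0.64), ([450.7, 202.8, 65.8, 57.1], 0.64)]
the job is handed in; nothing more can be done
None
```

The job is handed in at about 49 s: the bail was raised on the counter, the pail was lowered onto the hook until the wrist force read about zero, and then it was released. After that the camera networks placed the pail under the hook with only about 0.1 px of residual motion, but I never viewed a picture of it hanging.

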